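Clip the refilled dose pods back into the pill case in order of the day

ROBOT

A 7-joint arm with a two-finger parallel gripper is mounted at the origin on the work surface. World frame = base frame: x ahead of the robot, y to its left, z up, the work surface at z = 0. Lengths are in m, angles in rad, forces in N, time in s.
With the tool pointing down it reaches from about 0.35 to 0.9 m from the base axis. Payload 8.1 kg.
Tool frame: the origin (TCP) lies at the very end of the fingers, on their centre line; the grasp point (between the pads) lies 19 mm behind it; z points along the fingers, y is the line along which they close (so a half turn about z gives the same grasp; the last joint's range is limited). The gripper opens to 92 mm and grips with 3 to 60 N. Pads are 19 mm wide; open, the fingers measure 130 mm over their backs; the gripper's body (75 mm by 190 mm) begins 47 mm behind the grasp point.
Start: joints at [-1.328, 0.434, 0.025, 1.573, -0.012, 1.134, -0.075], TCP at [0.212, 0.588, 0.227] pointing down, gripper open.
Joint ranges: [-2.62, 2.62], [-0.44, 2.09], [-1.27, 1.32], [0.08, 2.57], [-1.32, 4.46], [0.12, 2], [-2.74, 2.74]. Speed limits (rad/s): [2.22, 2.22, 3.01, 3.01, 3.14, 3.14, 3.14].

INTERFACE

Orientations are given as a rotation vector (axis times angle).
In Python, from cell import arm gives the robot as it stands.
- The arm moves only by the tool carry_out, never from a script. Its argument "commands" is a list of rows, each a list of 7 numbers: the opening, from 0 (shut) to 1 (fully open), then the shift along the tool's x, y, z each as a share of 0.025 m, from -1 to 1, then the turn, a rotation vector about the tool's x, y, z each as a share of 0.1 rad, from -1 to 1. A call has 1 to 8 rows; each row shifts and turns the commanded pose from where the row before left it, along the tool's axes as they then stand; what a row does not reach is not made up. A row lasts 1/10 s, in which the tool goes at most 50 mm and 8.59 degrees, less where a joint would pass 70% of its speed; a pose out of reach is approached as far as the arm can. A call with a number of a shift or a turn outside -1 to 1 is refused whole. A call with a gripper value outside its range is refused whole. The fingers move at their own pace and stop on an object; "squeeze" is the grip in N (left out, the last holds). Time passes only in rows, so rows that do not move let the fingers close. It gives the time, the measured TCP pose, the force, the opening and the grip force at its end, in the units of the state.
- arm.observe(): the state, without advancing time (a new reading comes with each control period).
- arm.get_image(name): name is "side" or "top" or "wrist"; returns a dict with "pixels" (420x560x3 uint8, red, green, blue), "range_z" (420x560 float32, m along the optical axis (not along the pixel's ray), 0 where there is no reading), "mtx" (3x3 intrinsics, pixels), "R" (3x3) and "t" (3): a world point X has camera coordinates R X + t; the wrist camera has in their place "tool_from_camera" (4x4, takes a point from camera to tool coordinates, whose origin is the TCP and whose axes are the flange's). Camera axes: x right, y down, z forward; pixel columns grow to the right and rows downward; lengths in m; the calibration is good to about 2 mm. A picture is of the moment at which its call begins: read the wrist's pose just before it.
- arm.sign_off(): hands the job in; it is judged then, once.
The state is a dict: "clock": time; "joints": joint angles; "dq": joint speeds; "joint_efforts": joint torques, N m; "position": TCP position; "ee_rot": TCP orientation; "force": force on the tool from outside, world axes, zero at the start; "ft_torque": the same for the moment, N m; "width": opening from 0.0 (shut) to 1.0 (fully open); "gripper_force": force on a finger pad.
Only numpy, scipy, OpenCV 4.12 (cv2) and the standard library are available. Lean on these libraries where they do the work, as an engineer would, in place of code of your own. Each camera call takes 0.05 s, during which the arm holds its last target. There are 200 camera calls.

TASK

The morning, noon and evening pods have been refilled: clip them back into the pill case beside the bedtime pod in the order of the day, first the one with one dot, then two, then three, each into the pocket with its own number of dots and colour. Tip the pod to tuck its nose under the pocket's front lip, push it home under the lip until you feel it stop, and press the tail down until the spring catch snaps over it and the pod lies flat, before you take the next. Do not disturb the comb, the face brush or the thermometer stand.

Things in the scene. Friction and masses are not known exactly. Their poses are not given: they have to be found in the camera images.
- case: pill case, fixed on the shelf: clear box 198 x 244 mm, walls 18 mm high; origin under its middle, x to the catch side, z up. In it a frosted insert, 166 x 234 mm, four pockets 56 mm apart, 1 to 4 from +y to -y, colour tags and 1 to 4 dots on its front apron. It has 24 mm of end play (finger room to lift it out): it stands anywhere within 12 mm either way along x, where its rubber feet hold it
- pod1: morning dose pod: yellow shoe, one black dot on its lid. Filled, shut, 60 to 130 g, 118 mm long. Origin: centre of the underside; x to its tail, z up. Shoe 100 x 42 x 10 mm (x -50 to 50). On it a rigid clear compartment, x -42 to 42, 28 mm wide, z 10 to 36, with upright sides and a flat lid: grip it across y, or press on its top. Dots are at the nose half. Starts flat on the shelf
- pod2: noon dose pod: green shoe, two black dots on its lid; otherwise as pod1
- pod3: evening dose pod: red shoe, three black dots on its lid; otherwise as pod1
- pod1_nose (a point): tip of pod1's nose tongue, at its underside (pod x -62, z 0); axes as the pod's. The tongue is flat, pod x -62 to -50, 24 mm wide, z 0 to 4 mm
- pod1_tail (a point): end of pod1's tail ledge, at its underside (pod x 56, z 0); axes as the pod's. The ledge spans pod x 50 to 56, 24 mm wide, z 0 to 6 mm; the catch snaps over it
- pocket1 (a point): pocket 1 (yellow tag, one dot): point on its floor line, 7 mm above the shelf; a clipped-in pod's origin comes to lie within 14 mm of it along x, wherever the insert stands. Axes as the case's (x to the catch, as the pod's x). y and z are exact. 46 mm wide between ribs with roof-shaped tops 11 mm over the floor. Its ends: see pocket2, pocket3, catch1, in mm from this point with the insert mid-way
- pocket2 (a point): pocket 2 (green tag, two dots), as pocket1. Nose end of every pocket: stop wall at x -63 (shift as the insert stands: -75 to -51), a 4 mm thick lip over it to x -57, underside z 7.5. Level, a pod cannot go straight down: its tongue slips under the lip with the tail tilted up 15 to 25 degrees (over 30 the shoe meets the lip), forward until it is felt to stop; then the tail goes down
- pocket3 (a point): pocket 3 (red tag, three dots), as pocket1. Tail end of every pocket: fixed shoulders from x 51.5, 8 mm high, beside the catch; back wall x 70 to 82, 22 mm high. Pocket 4 (blue, four dots), next to this one towards -y, already holds the blue bedtime pod, of the same size as the others, its lid 36 mm over the pocket floor
- catch1 (a joint): spring catch of pocket 1, a dark tab; slides along x: 0 m at rest (also with a pod clipped in), to 0.007 pushed back. Its tooth reaches in to x 52.5 at z 7 mm; above it a face slants out to x 60, z 24.5. Pressing a tail down past it takes 5 to 10 N (the pod's weight does not: the tail rests on the slant, 10 to 20 mm up); then it snaps over the ledge with 1 mm of play
- catch2 (a joint): spring catch of pocket 2, as catch1
- pod2_nose (a point): tip of pod2's nose tongue, as pod1_nose
- pod2_tail (a point): end of pod2's tail ledge, as pod1_tail
- catch3 (a joint): spring catch of pocket 3, as catch1
- pod3_nose (a point): tip of pod3's nose tongue, as pod1_nose
- pod3_tail (a point): end of pod3's tail ledge, as pod1_tail
- comb: black plastic comb, 180 x 32 x 5 mm, lying on the shelf; origin at the centre of its underside, x along it. Leave alone
- face_brush: pink hard silicone face brush lying bristles up, 165 mm long, 24 mm high; origin under its middle, x along it to the round head. Leave alone
- thermometer_stand: silver metal stand, 100 x 44 mm base, with a white digital thermometer slanting on it, 80 mm high at the +x end; origin at the centre of its underside. Leave alone

How it is judged:
By the outcome, as a careful person would: the job done as asked, in the order asked, and still so for the second after the job is handed in, with the robot touching nothing.
It also fails if it takes over 72 s, if anything falls off the work surface, if the arm or the gripper's body presses on something with over 40 N, if the wrist force passes 120 N, or if a joint passes its speed limit or range.

## Working session

There is one attempt and no reset: what is moved stays moved. The work goes in short steps, Python scripts to look and compute and a tool call to move; the robot and the scene stay as the last step left them, time stands still between calls to the robot, and variables do not carry over. Pictures are saved under pics/ and viewed, at most 10 in all, crops included, and the job is handed in when it is done.

Besides the shell and the picture viewer there is one more tool, called after ">>>" as name([rows], argument=value, ...), one row to a line, values as JSON. carry_out: Moves the arm, as the interface text tells. Shift numbers are shares of 0.025 m and turn numbers shares of 0.1 rad, none past 1 either way. Its arguments: {"type":"object","properties":{"commands":{"type":"array"},"squeeze":{"type":"number"}},"required":["commands"]}

```bash
ls; mkdir -p pics; cat > h.py <<'E'
import numpy as np,cv2
from cell import arm
from scipy.spatial.transform import Rotation as Ro
def save(n,im): cv2.imwrite(f'pics/{n}.png',cv2.cvtColor(im,cv2.COLOR_RGB2BGR))
E
python3 - <<'E'
from h import *
o=arm.observe();print(o)
a=arm.get_image('top');b=arm.get_image('side')
np.savez('i0.npz',**{f'{k}_{q}':v[q] for k,v in(('top',a),('side',b)) for q in('pixels','range_z','mtx','R','t')})
save('top',a['pixels']);save('side',b['pixels'])
for v in(a,b): print(v['mtx'],v['R'],v['t'],-v['R'].T@v['t'])
E
```

```text
pics
{'clock': 0.0, 'joints': array([-1.32760878,  0.43522478,  0.0249764 ,  1.57410805, -0.01156615,
        1.13397356, -0.07510578]), 'dq': array([-0.00157004,  0.00179329,  0.00040154,  0.00062005, -0.00119776,
       -0.0005184 , -0.00082672]), 'joint_efforts': array([ 9.32301518e-04, -6.67851591e+01,  9.85271707e-01, -3.14454675e+01,
       -6.05682191e-02,  4.30976506e-02,  1.53391925e-04]), 'position': array([0.21173007, 0.58750272, 0.22593966]), 'ee_rot': array([-5.40542801e-01, -3.09464160e+00,  2.46071441e-03]), 'force': array([ 0.06370828, -0.11448105,  0.71993876]), 'ft_torque': array([ 0.01917334,  0.00386382, -0.02239399]), 'gripper_force': 0.0, 'width': 0.9984229624352556}
[[384.16147199   0.         274.46898551]
 [  0.         384.16147199 218.13985181]
 [  0.           0.           1.        ]] [[ 0.01114493 -0.99967736  0.02282451]
 [-0.98562886 -0.0148303  -0.16827304]
 [ 0.16855724 -0.0206211  -0.98547614]] [0.01104445 0.58118907 0.93622031] [0.41490691 0.03896599 1.02016915]
[[439.27025449   0.         277.01694698]
 [  0.         439.27025449 204.76298101]
 [  0.           0.           1.        ]] [[ 0.78178873 -0.62333042  0.01629636]
 [-0.3920791  -0.51173653 -0.7644604 ]
 [ 0.48485086  0.59125707 -0.64446468]] [-0.44056333  0.27984235  1.06558796] [-0.06250346 -0.76144738  0.90784178]
```

View pics/top.png

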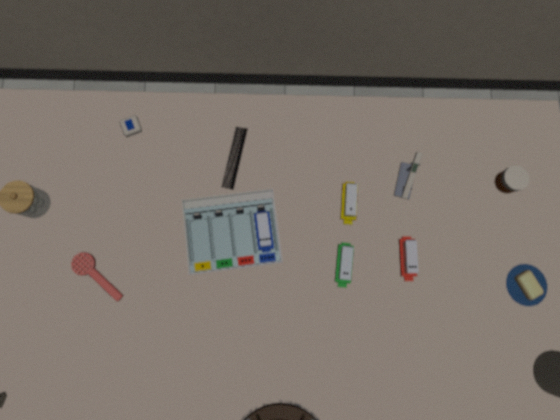

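View pics/side.png

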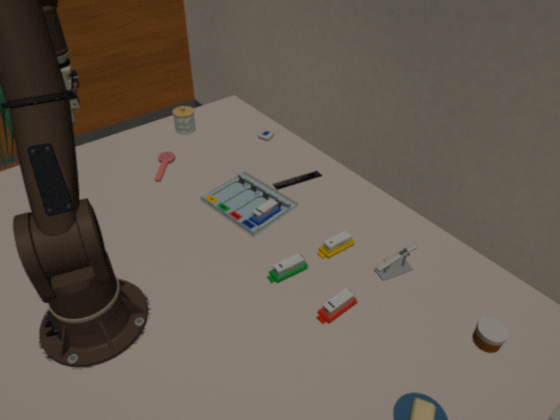

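The top view shows the case at about (232,232) with its tags on the robot side. The pods are at (350,202) yellow, (345,264) green and (410,258) red, noses towards the robot. The side view agrees.

```bash
cat >> h.py <<'E'
def ray(v,px,z):
    "pixels (n,2) -> points on plane z, v has mtx,R,t"
    px=np.atleast_2d(np.array(px,float)); d=np.c_[(px-v['mtx'][[0,1],2])/v['mtx'][0,0],np.ones(len(px))]@v['R']
    c=-v['R'].T@v['t']; return c+d*((z-c[2])/d[:,2])[:,None]
HUE=dict(yellow=(20,34),green=(45,80),red=(172,6),blue=(105,125))
def mask(im,c,s=130,vmin=70):
    h=cv2.cvtColor(im,cv2.COLOR_RGB2HSV); a,b=HUE[c]; H=h[...,0]
    m=((H>=a)&(H<=b)) if a<b else ((H>=a)|(H<=b))
    return (m&(h[...,1]>s)&(h[...,2]>vmin)).astype(np.uint8)
def blobs(m,amin=20):
    n,l,st,c=cv2.connectedComponentsWithStats(m)
    return [(st[i,4],c[i],np.argwhere(l==i)[:,::-1]) for i in range(1,n) if st[i,4]>=amin]
def wrist():
    o=arm.observe(); v=arm.get_image('wrist'); T=np.eye(4);T[:3,:3]=Ro.from_rotvec(o['ee_rot']).as_matrix();T[:3,3]=o['position']
    M=np.linalg.inv(T@v['tool_from_camera']); v['R'],v['t']=M[:3,:3],M[:3,3]; return o,v
E
python3 - <<'E'
from h import *
d=np.load('i0.npz');v={q:d['top_'+q] for q in('pixels','range_z','mtx','R','t')}
for c in HUE:
    for a,p,px in blobs(mask(v['pixels'],c),12):
        w=ray(v,px,.008)[:,:2]; r=cv2.minAreaRect(w.astype(np.float32)*1000)
        print(c,a,p.round(1),ray(v,p,.008)[0].round(3),'rect',np.round(r[1],0),round(r[2],1))
o,v=wrist();print(v['tool_from_camera'].round(4),v['mtx'][0],Ro.from_rotvec(o['ee_rot']).as_matrix().round(3))
E
```

```text
yellow 197 [345.2 208.1] [ 0.618 -0.173  0.008] rect [113.  38.] 13.0
yellow 111 [202.2 265.8] [0.459 0.205 0.008] rect [19. 39.] 7.8
green 110 [339.5 270.1] [ 0.452 -0.154  0.008] rect [107.  28.] 6.7
green 89 [223.9 262.9] [0.467 0.149 0.008] rect [16. 37.] 8.9
red 231 [404.  260.5] [ 0.48  -0.326  0.008] rect [114.  37.] 6.5
red 102 [245.2 260.1] [0.475 0.093 0.008] rect [18. 37.] 8.9
blue 44 [129.  124.2] [0.846 0.423 0.008] rect [23. 15.] 28.7
blue 49 [265.6 247.8] [0.508 0.04  0.008] rect [14. 35.] 9.5
blue 95 [266.6 257.3] [0.483 0.037 0.008] rect [17. 37.] 7.8
blue 409 [521.8 284.9] [ 0.419 -0.636  0.008] rect [98. 99.] 68.7
[[ 1.300e-03 -9.687e-01 -2.483e-01  6.620e-02]
 [ 1.000e+00  1.200e-03  8.000e-04  7.000e-04]
 [-5.000e-04 -2.483e-01  9.687e-01 -1.574e-01]
 [ 0.000e+00  0.000e+00  0.000e+00  1.000e+00]] [309.62747102   0.         278.03714686] [[-0.941  0.339 -0.   ]
 [ 0.339  0.941 -0.001]
 [-0.    -0.001 -1.   ]]
```

>>> carry_out([
  [1, 0, -1, 0, 0, 0, -0.98],
  [1, 0, -1, 0, 0, 0, -0.98],
  [1, 0, -1, 0, 0, 0, -0.98],
  [1, 0, -1, 0, 0, 0, -0.98],
  [1, 0, -1, 0, 0, 0, -0.98],
])

```text
clock: 0.65
position: [0.1928, 0.4644, 0.2265]
ee_rot: [0.234, -3.133, 0.001]
force: [0.2, 0.0, 0.6]
width: 1.003
gripper_force: 0.0
```

>>> carry_out([
  [1, -0.68, -0.97, 0, 0, 0, 0],
  [1, -0.68, -0.97, 0, 0, 0, 0],
  [1, -0.68, -0.97, 0, 0, 0, 0],
  [1, -0.68, -0.97, 0, 0, 0, 0],
  [1, -0.68, -0.97, 0, 0, 0, 0],
  [1, -0.68, -0.97, 0, 0, 0, 0],
  [1, -0.68, -0.97, 0, 0, 0, 0],
  [1, -0.68, -0.97, 0, 0, 0, 0],
])

```text
clock: 1.45
position: [0.3564, 0.2921, 0.2267]
ee_rot: [0.226, -3.133, 0.0]
force: [-0.4, 1.1, -0.0]
width: 1.002
gripper_force: 0.0
```

>>> carry_out([
  [1, -0.68, -0.97, 0, 0, 0, 0],
  [1, -0.68, -0.97, 0, 0, 0, 0],
  [1, -0.68, -0.97, 0, 0, 0, 0],
  [1, -0.68, -0.97, 0, 0, 0, 0],
  [1, -0.68, -0.97, 0, 0, 0, 0],
  [1, -0.68, -0.97, 0, 0, 0, 0],
  [1, -0.68, -0.97, 0, 0, 0, 0],
  [1, -0.68, -0.97, 0, 0, 0, 0],
])

```text
clock: 2.25
position: [0.5188, 0.1197, 0.2266]
ee_rot: [0.226, -3.133, 0.0]
force: [-0.4, 1.2, -0.6]
width: 0.999
gripper_force: 0.0
```

```bash
python3 - <<'E'
from h import *
import pickle
o,v=wrist();print(o['clock'],o['position'],Ro.from_rotvec(o['ee_rot']).as_matrix().round(3),o['force'])
pickle.dump((o,v),open('w1.pkl','wb'));save('w1',v['pixels'])
for c in HUE:
    for a,p,px in blobs(mask(v['pixels'],c),60):
        print(c,a,p.round(1),ray(v,p,.011)[0].round(4))
E
```

```text
2.25 [0.51881945 0.11967888 0.22658309] [[-0.99  -0.144 -0.   ]
 [-0.144  0.99  -0.   ]
 [ 0.     0.    -1.   ]] [-0.38363254  1.20474703 -0.63462337]
yellow 653 [357.7 145. ] [0.459  0.2069 0.011 ]
yellow 727 [ 39.9 209.4] [ 0.5935 -0.1683  0.011 ]
yellow 740 [457.5 276.7] [0.607  0.3727 0.011 ]
yellow 207 [ 91.7 281.3] [ 0.6837 -0.1047  0.011 ]
yellow 98 [425.8 412.5] [0.8297 0.3898 0.011 ]
green 680 [48.1 78.6] [ 0.4376 -0.1525  0.011 ]
green 575 [309.6 145.2] [0.4674 0.1507 0.011 ]
red 561 [261.  144.5] [0.475  0.0937 0.011 ]
blue 502 [212.8 144.5] [0.4833 0.0373 0.011 ]
blue 95 [215. 160.] [0.501  0.0416 0.011 ]
blue 654 [225.  193.8] [0.5404 0.0577 0.011 ]
```

View pics/w1.png

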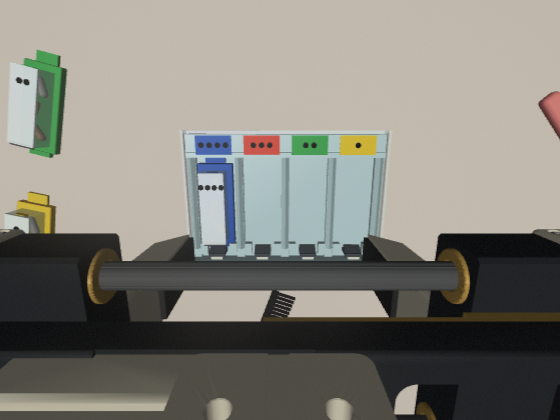

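The wrist view shows the case at cols 182–390, rows 130–258. The tags are at row 145 (blue 213, red 261, green 310, yellow 358), and the blue pod is at cols 197–235. I'll enlarge it to read the edges of the blue pod.

```bash
python3 - <<'E'
from h import *
import pickle
o,v=pickle.load(open('w1.pkl','rb'))
save('w1c',cv2.resize(v['pixels'][125:265,180:260],None,fx=6,fy=4.2*10/7*0+4,interpolation=cv2.INTER_CUBIC) if 0 else cv2.resize(v['pixels'][140:260,180:320],None,fx=5,fy=5,interpolation=cv2.INTER_NEAREST))
P=[]
for c in('yellow','green','red','blue'):
    b=[x for x in blobs(mask(v['pixels'],c),60) if 140<x[1][1]<150 and x[1][0]>200][0]; P.append(b[1])
for z in(.007,.011,.015,.018,.02):
    w=ray(v,P,z); d=w[3]-w[0]; print(z,np.linalg.norm(np.diff(w,axis=0),axis=1).round(4),np.degrees(np.arctan2(d[0],-d[1])).round(2))
g=v['pixels'].astype(int); 
for c in (205,218): print(c,[tuple(g[r,c]) for r in range(150,256,1)][::2])
print('depth tags',v['range_z'][145,[358,310,261,213]],'R',v['R'].round(3))
E
```

```text
0.007 [0.0575 0.0581 0.0576] 8.15
0.011 [0.0569 0.0575 0.057 ] 8.15
0.015 [0.0563 0.0569 0.0564] 8.15
0.018 [0.0558 0.0564 0.056 ] 8.15
0.02 [0.0555 0.0561 0.0557] 8.15
205 [(np.int64(74), np.int64(103), np.int64(172)), (np.int64(76), np.int64(103), np.int64(172)), (np.int64(99), np.int64(127), np.int64(180)), (np.int64(188), np.int64(209), np.int64(209)), (np.int64(128), np.int64(152), np.int64(187)), (np.int64(126), np.int64(149), np.int64(185)), (np.int64(120), np.int64(138), np.int64(170)), (np.int64(64), np.int64(89), np.int64(152)), (np.int64(72), np.int64(100), np.int64(169)), (np.int64(73), np.int64(101), np.int64(170)), (np.int64(77), np.int64(99), np.int64(148)), (np.int64(80), np.int64(98), np.int64(135)), (np.int64(198), np.int64(206), np.int64(213)), (np.int64(200), np.int64(208), np.int64(215)), (np.int64(200), np.int64(207), np.int64(215)), (np.int64(199), np.int64(208), np.int64(214)), (np.int64(200), np.int64(207), np.int64(214)), (np.int64(199), np.int64(208), np.int64(215)), (np.int64(99), np.int64(102), np.int64(106)), (np.int64(94), np.int64(98), np.int64(101)), 
[... 3448 characters left out ...]
7), np.int64(207)), (np.int64(198), np.int64(208), np.int64(208)), (np.int64(198), np.int64(207), np.int64(208)), (np.int64(197), np.int64(205), np.int64(207)), (np.int64(197), np.int64(205), np.int64(206)), (np.int64(198), np.int64(206), np.int64(206)), (np.int64(194), np.int64(202), np.int64(200)), (np.int64(165), np.int64(172), np.int64(171)), (np.int64(57), np.int64(62), np.int64(64)), (np.int64(58), np.int64(63), np.int64(65)), (np.int64(56), np.int64(61), np.int64(63)), (np.int64(57), np.int64(61), np.int64(63)), (np.int64(72), np.int64(76), np.int64(80))]
depth tags [0.35670322 0.36003342 0.35891587 0.3592776 ] R [[-0.145  0.989  0.   ]
 [ 0.958  0.14   0.248]
 [ 0.246  0.036 -0.969]]
```

View pics/w1c.png

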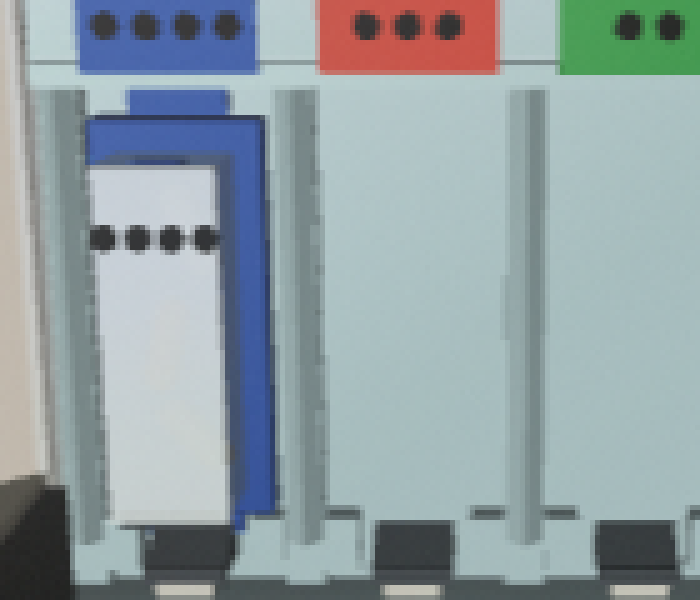

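The crop shows the lid of the blue pod with corners at about (197.6,173), (223.4,173), (226.4,245) and (201.6,245). The shoe's front right corner is at (233,163.2) and its rear right corner at (235,242.6). Ribs and catches are clear.

```bash
python3 - <<'E'
from h import *
import pickle
o,v=pickle.load(open('w1.pkl','rb'))
a=np.radians(8.15);X=np.array([np.cos(a),np.sin(a)]);Y=np.array([-X[1],X[0]])
def cf(n,px,z):
    w=ray(v,px,z)[:,:2]; print(n,z,(np.c_[w@X,w@Y]*1000).round(1).tolist())
cf('lid',[[197.6,173],[223.4,173],[226.4,245],[201.6,245]],.043)
cf('shoe +50 right',[[233,163.2],[235.2,242.6]],.017)
cf('tongue front',[[205.5,158],[225.8,158]],.011)
cf('tags y,g,r,b',[[357.7,145],[309.6,145.2],[261,144.5],[212.8,144.5]],.018)
# ribs between 4/3 and 3/2 : front and rear centre, top z .018
cf('rib43',[[180+298/5,158],[180+308/5,248]],.018);cf('rib32',[[180+528/5,158],[180+528/5,248]],.018)
cf('catch3 mid',[[180+414/5,244.5]],.024)
cf('catch2 mid',[[180+637/5,244.5]],.024)
cf('box outer',[[182.5,131],[389,131]],.018)
E
```

```text
lid 0.043 [[513.0, -43.3], [512.9, -14.8], [597.7, -14.7], [597.8, -43.8]]
shoe +50 right 0.017 [[504.9, -7.6], [604.6, -8.1]]
tongue front 0.011 [[499.5, -41.1], [499.4, -16.8]]
tags y,g,r,b 0.018 [[483.3, 138.0], [483.7, 82.2], [483.1, 25.8], [483.3, -30.1]]
rib43 0.018 [[498.7, 0.5], [611.4, -0.1]]
rib32 0.018 [[498.6, 54.4], [611.2, 55.5]]
catch3 mid 0.024 [[604.3, 27.1]]
catch2 mid 0.024 [[604.1, 82.3]]
box outer 0.018 [[468.2, -64.2], [467.4, 172.8]]
```

>>> carry_out([
  [1, 0, -0.96, 0, 0, 0, 0],
  [1, 0, -0.96, 0, 0, 0, 0],
  [1, 0, -0.96, 0, 0, 0, 0],
  [1, 0, -0.96, 0, 0, 0, 0],
  [1, 0, -0.96, 0, 0, 0, 0],
  [1, 0, -0.96, 0, 0, 0, 0],
  [1, 0, -0.96, 0, 0, 0, 0],
])

```text
clock: 3.0
position: [0.5422, -0.0464, 0.2265]
ee_rot: [0.226, -3.133, -0.0]
force: [0.7, 0.3, -0.2]
width: 1.002
gripper_force: 0.0
```

>>> carry_out([
  [1, 0, -0.96, 0, 0, 0, 0],
  [1, 0, -0.96, 0, 0, 0, 0],
  [1, 0, -0.96, 0, 0, 0, 0],
  [1, 0, -0.96, 0, 0, 0, 0],
  [1, 0, -0.96, 0, 0, 0, 0],
  [1, 0, -0.96, 0, 0, 0, 0],
  [1, 0, -0.96, 0, 0, 0, 0],
  [1, 0, 0, 0, 0, 0, 0],
])

```text
clock: 3.8
position: [0.5659, -0.2158, 0.2265]
ee_rot: [0.219, -3.133, 0.003]
force: [-0.1, 0.6, 1.1]
width: 0.999
gripper_force: 0.0
```

```bash
python3 - <<'E'
from h import *
import pickle
o,v=wrist();print(o['clock'],o['position'],o['force'])
pickle.dump((o,v),open('w2.pkl','wb'));save('w2',cv2.resize(v['pixels'][:270],(800,386)))
E
```

```text
3.8 [ 0.56586012 -0.21580447  0.22650179] [-0.07196195  0.63983811  1.09724035]
```

View pics/w2.png

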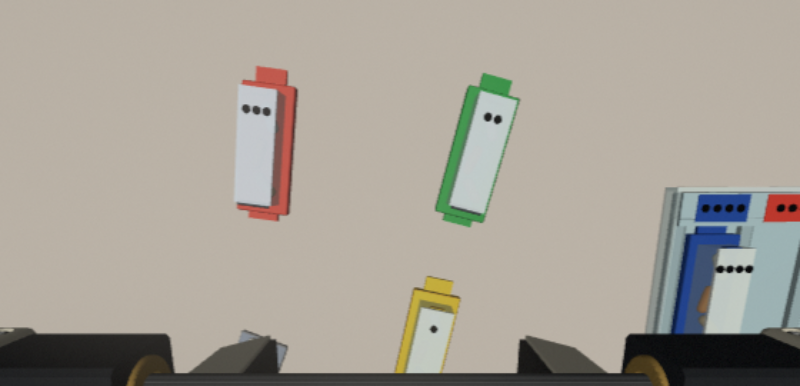

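All three pods are in view, with their noses (dots) towards the robot (image up). The red lid is at about (257,145) and the green lid at (484,152). The yellow pod at (430,330) is partly hidden by the gripper, so I'll look at it again from further out.

```bash
cat >> h.py <<'E'
def lids(v):
    im=v['pixels'].astype(int); m=((im[...,2]>=im[...,0]+2)&(im.min(2)>150)).astype(np.uint8)
    m=cv2.morphologyEx(m,cv2.MORPH_CLOSE,np.ones((5,5))); r=[]
    for a,p,px in blobs(m,300):
        w=ray(v,px,.036)[:,:2]; c,s,t=cv2.minAreaRect((w*1000).astype(np.float32))
        b=cv2.boxPoints((c,s,t)); e=b[1]-b[0] if np.linalg.norm(b[1]-b[0])>np.linalg.norm(b[2]-b[1]) else b[2]-b[1]
        if e[0]<0:e=-e
        print('lid px',p.round(0),'c',np.round(c,1),'size',np.round(s,1),'yaw',np.degrees(np.arctan2(e[1],e[0])).round(1))
E
python3 - <<'E'
from h import *
import pickle
o,v=pickle.load(open('w2.pkl','rb')); lids(v)
for c in('yellow','green','red'):
    for a,p,px in blobs(mask(v['pixels'],c,110),80):
        w=ray(v,px,.008)[:,:2]; q=cv2.minAreaRect((w*1000).astype(np.float32)); print(c,a,p.round(),np.round(q[0],1),np.round(q[1],1),round(q[2],1))
E
```

```text
lid px [178. 101.] c [ 489.4 -334.1] size [83.4 27.6] yaw 0.7
lid px [338. 106.] c [ 470.3 -164.9] size [27.7 83.5] yaw -6.1
lid px [523. 185.] c [523.6  46.6] size [116.  103.1] yaw 8.1
yellow 893 [298. 217.] [ 621.  -179.9] [41.6 93.6] 86.1
yellow 654 [459. 278.] [656.8  36. ] [80.6 34.3] 20.0
yellow 210 [ 91. 282.] [ 730.2 -442.6] [67.6 17.4] 7.1
green 1046 [327. 102.] [ 467.7 -165.2] [ 40.6 116.1] 84.3
red 1214 [194.  98.] [ 486.5 -333.9] [116.4  41.8] 0.4
red 403 [547. 145.] [474.6  96.7] [21.  29.7] 8.1
```

>>> carry_out([
  [1, -0.99, 0.41, 0.88, 0, 0, 0.7],
  [1, -0.99, 0.41, 0.88, 0, 0, 0.7],
  [1, -0.99, 0.41, 0.88, 0, 0, 0.7],
  [1, 0, 0, 0, 0, 0, 0],
])

```text
clock: 4.25
position: [0.6393, -0.17, 0.1566]
ee_rot: [-0.097, -3.136, -0.005]
force: [-0.5, -0.1, -0.7]
width: 1.0
gripper_force: 0.0
```

```bash
python3 - <<'E'
from h import *
import pickle
o,v=wrist();print(o['clock'],o['position'],o['ee_rot'],Ro.from_rotvec(o['ee_rot']).as_matrix()[:,:2].round(4))
pickle.dump((o,v),open('w3.pkl','wb')); lids(v)
for a,p,px in blobs(mask(v['pixels'],'yellow',110),300):
        w=ray(v,px,.008)[:,:2]; q=cv2.minAreaRect((w*1000).astype(np.float32)); print(a,p.round(),np.round(q[0],1),np.round(q[1],1),round(q[2],1))
E
```

```text
4.25 [ 0.63934871 -0.16997495  0.15659476] [-0.09728419 -3.13564273 -0.00495479] [[-0.9981  0.062 ]
 [ 0.062   0.9981]
 [ 0.0045  0.003 ]]
lid px [66. 45.] c [ 497.4 -333.8] size [67.9 27.7] yaw 0.4
lid px [269.  26.] c [ 493.3 -167. ] size [27.9 38.6] yaw -4.7
lid px [530.  80.] c [548.4  36.9] size [140.   73.8] yaw 8.7
lid px [264. 196.] c [ 637.3 -180.9] size [26.3 82.3] yaw -3.8
lid px [524. 174.] c [627.1  54.5] size [ 9.5 63.1] yaw -81.0
1531 [267. 173.] [ 631.7 -180.6] [ 41.2 112. ] 86.1
637 [459. 278.] [740.5  17.9] [65.5 28.9] 6.8
```

>>> carry_out([
  [0.7, -0.21, -0.22, 0.95, 0, 0, 0],
  [0.7, -0.21, -0.23, 0.95, 0, 0, 0],
  [0.7, 0, 0, 0.95, 0, 0, 0],
  [0.7, 0, 0, 0.95, 0, 0, 0],
  [0.7, 0, 0, 0.95, 0, 0, 0],
  [0.7, 0, 0, 0.95, 0, 0, 0],
  [0.7, 0, 0, 0, 0, 0, 0],
], squeeze=35)

```text
clock: 5.0
position: [0.6454, -0.187, 0.0162]
ee_rot: [-0.102, -3.135, -0.002]
force: [-0.2, 0.3, 1.1]
width: 0.7
gripper_force: 0.0
```

>>> carry_out([
  [0, 0, 0, 0, 0, 0, 0],
  [0, 0, 0, 0, 0, 0, 0],
  [0, 0, 0, 0, 0, 0, 0],
  [0, 0, 0, 0, 0, 0, 0],
  [0, 0, 0, 0, 0, 0, 0],
])

```text
clock: 5.5
position: [0.6484, -0.1874, 0.0189]
ee_rot: [0.103, 3.139, 0.001]
force: [0.4, 0.5, 0.0]
width: 0.315
gripper_force: 0.5
```

>>> carry_out([
  [0, 0, 0, 0, 0, 0, 0],
  [0, 0, 0, 0, 0, 0, 0],
  [0, 0, 0, 0, 0, 0, 0],
])

```text
clock: 5.8
position: [0.6484, -0.1873, 0.0189]
ee_rot: [0.103, 3.139, 0.001]
force: [-0.6, 2.9, 6.7]
width: 0.305
gripper_force: 34.9
```

```bash
python3 - <<'E'
from h import *
o=arm.observe();print(o['clock'],o['position'],Ro.from_rotvec(o['ee_rot']).as_matrix().round(4),o['force'],o['width'],o['gripper_force'])
E
```

```text
5.8 [ 0.64839278 -0.18730575  0.01888041] [[-9.978e-01  6.560e-02  9.000e-04]
 [ 6.560e-02  9.978e-01  4.000e-04]
 [-9.000e-04  5.000e-04 -1.000e+00]] [-0.60095069  2.85746597  6.65113332] 0.30524731893333507 34.941800236701965
```

>>> carry_out([
  [0, 0, 0, -0.9, 0, 0, 0],
  [0, 0, 0, -1, 0, 0, 0],
  [0, 0, 0, -1, 0, 0, 0],
  [0, 0, 0, -1, 0, 0, 0],
  [0, 0, 0, 0, 0, 0, 0],
], squeeze=45)

```text
clock: 6.3
position: [0.6498, -0.1887, 0.1193]
ee_rot: [0.104, 3.134, -0.002]
force: [0.5, -0.8, -0.1]
width: 0.304
gripper_force: 44.9
```

```bash
cat >> h.py <<'E'
A=np.radians(8.15)
def case2w(p): return Ro.from_euler('z',A).apply(p)
def podpose(nose,th,gx,h,yaw=A):
    "tool pose (R,p) for nose tip in case frame (m), tail tilt th deg"
    P=Ro.from_euler('z',yaw)*Ro.from_euler('y',-np.radians(th))
    T=P*Ro.from_euler('y',180,degrees=True)     # tool x=-pod x, y=pod y, z=-pod z
    return T, case2w(nose)+P.apply([.062+gx,0,h])
def plan(T,p,n,cur=None):
    o=arm.observe(); R0,p0=cur or (Ro.from_rotvec(o['ee_rot']),o['position'])
    d=(R0.inv()*T).as_rotvec()/n
    for i in range(n):
        R=R0*Ro.from_rotvec(d*i); print(np.r_[R.inv().apply((p-p0)/n)/.025,d/.1].round(2).tolist())
def state(gx=.0114,h=.0189):
    o=arm.observe();R=Ro.from_rotvec(o['ee_rot']); P=R*Ro.from_euler('y',180,degrees=True)
    n=o['position']-P.apply([.062+gx,0,h]); m=P.as_matrix()
    print('t',o['clock'],'tcp',o['position'].round(4),'nose case mm',(Ro.from_euler('z',-A).apply(n)*1000).round(1),'tilt',np.degrees(np.arcsin(m[2,0])).round(2),'yaw',np.degrees(np.arctan2(m[1,0],m[0,0])).round(2),'roll',np.degrees(np.arcsin(m[2,1])).round(2),'F',Ro.from_euler('z',-A).apply(o['force']).round(1),'w',round(o['width'],3),'g',round(o['gripper_force'],1))
E
python3 - <<'E'
from h import *
o,v=wrist();state();save('w4',v['pixels'][:,100:460])
plan(*podpose([.506,.1386,.060],17,.0114,.0189),18)
E
```

```text
t 6.35 tcp [ 0.6488 -0.1882  0.1172] nose case mm [ 543.8 -263.1   98.1] tilt 0.16 yaw -3.78 roll -0.04 F [ 0.3  0.5 -1.5] w 0.304 g 44.9
[0.29, 0.89, 0.04, -0.02, -0.16, -0.11]
[0.28, 0.89, 0.03, -0.02, -0.16, -0.11]
[0.27, 0.89, 0.03, -0.02, -0.16, -0.11]
[0.26, 0.9, 0.03, -0.02, -0.16, -0.11]
[0.25, 0.9, 0.03, -0.02, -0.16, -0.11]
[0.24, 0.9, 0.02, -0.02, -0.16, -0.11]
[0.23, 0.9, 0.02, -0.02, -0.16, -0.11]
[0.22, 0.91, 0.02, -0.02, -0.16, -0.11]
[0.21, 0.91, 0.02, -0.02, -0.16, -0.11]
[0.2, 0.91, 0.02, -0.02, -0.16, -0.11]
[0.19, 0.91, 0.01, -0.02, -0.16, -0.11]
[0.18, 0.91, 0.01, -0.02, -0.16, -0.11]
[0.17, 0.92, 0.01, -0.02, -0.16, -0.11]
[0.16, 0.92, 0.01, -0.02, -0.16, -0.11]
[0.15, 0.92, 0.01, -0.02, -0.16, -0.11]
[0.14, 0.92, 0.01, -0.02, -0.16, -0.11]
[0.13, 0.92, 0.01, -0.02, -0.16, -0.11]
[0.12, 0.93, 0.01, -0.02, -0.16, -0.11]
```

View pics/w4.png

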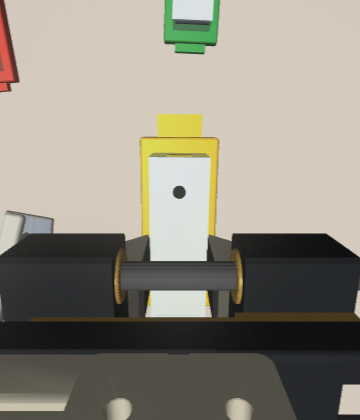

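The yellow pod hangs straight in the grip, one dot towards the nose. The tongue edge is at row 114, the shoe front at row 138 and the lid front at row 155, all about col 280 in the full frame.

>>> carry_out([
  [0, 0.29, 0.89, 0.04, -0.02, -0.16, -0.11],
  [0, 0.28, 0.89, 0.03, -0.02, -0.16, -0.11],
  [0, 0.27, 0.89, 0.03, -0.02, -0.16, -0.11],
  [0, 0.26, 0.9, 0.03, -0.02, -0.16, -0.11],
  [0, 0.25, 0.9, 0.03, -0.02, -0.16, -0.11],
  [0, 0.24, 0.9, 0.02, -0.02, -0.16, -0.11],
  [0, 0.23, 0.9, 0.02, -0.02, -0.16, -0.11],
  [0, 0.22, 0.91, 0.02, -0.02, -0.16, -0.11],
])

```text
clock: 7.15
position: [0.6008, -0.0059, 0.1071]
ee_rot: [-0.034, 3.015, 0.017]
force: [-0.4, -0.0, -1.1]
width: 0.3
gripper_force: 44.9
```

>>> carry_out([
  [0, 0.21, 0.91, 0.02, -0.02, -0.16, -0.11],
  [0, 0.2, 0.91, 0.02, -0.02, -0.16, -0.11],
  [0, 0.19, 0.91, 0.01, -0.02, -0.16, -0.11],
  [0, 0.18, 0.91, 0.01, -0.02, -0.16, -0.11],
  [0, 0.17, 0.92, 0.01, -0.02, -0.16, -0.11],
  [0, 0.16, 0.92, 0.01, -0.02, -0.16, -0.11],
  [0, 0.15, 0.92, 0.01, -0.02, -0.16, -0.11],
  [0, 0.14, 0.92, 0.01, -0.02, -0.16, -0.11],
])

```text
clock: 7.95
position: [0.5557, 0.1744, 0.1005]
ee_rot: [-0.161, 2.882, 0.033]
force: [-0.6, 0.7, -1.3]
width: 0.302
gripper_force: 44.9
```

>>> carry_out([
  [0, 0.13, 0.92, 0.01, -0.02, -0.16, -0.11],
  [0, 0.12, 0.93, 0.01, -0.02, -0.16, -0.11],
  [0, 0, 0, 0, 0, 0, 0],
  [0, 0, 0, 0, 0, 0, 0],
])

```text
clock: 8.35
position: [0.5446, 0.2192, 0.099]
ee_rot: [-0.193, 2.848, 0.036]
force: [0.5, -0.7, -1.3]
width: 0.304
gripper_force: 44.9
```

```bash
cat >> h.py <<'E'
def grip_gx(v,rows,col=280,h=.0189):
    T=v['tool_from_camera']; c=T[:3,3]; out=[]
    for r,z,x in zip(rows,(.004,.010,.036),(-.062,-.050,-.042)):
        d=T[:3,:3]@np.array([(col-v['mtx'][0,2])/v['mtx'][0,0],(r-v['mtx'][1,2])/v['mtx'][1,1],1]); p=c+d*((h-z-c[2])/d[2]); out.append((-p[0]-x)*-1000)
    return np.round(out,1)   # TCP at pod x = gx (mm)
E
python3 - <<'E'
from h import *
o,v=wrist(); state(); print('gx',grip_gx(v,[113.6,137.6,155]))
o,v=wrist(); state()
plan(*podpose([.506,.1386,.0085],17,.0114,.0189),3)
E
```

```text
t 8.4 tcp [0.5452 0.2184 0.0993] nose case mm [505.6 139.6  60.3] tilt 16.52 yaw 7.6 roll 0.34 F [-0.1 -0.4 -1.7] w 0.303 g 44.9
gx [11.5 11.2 12.4]
t 8.45 tcp [0.5455 0.2179 0.0995] nose case mm [506.  139.2  60.5] tilt 16.54 yaw 7.53 roll 0.35 F [ 0.7 -1.3 -1.8] w 0.302 g 44.9
[0.2, -0.0, 0.66, 0.01, -0.03, -0.03]
[0.2, -0.0, 0.66, 0.01, -0.03, -0.03]
[0.2, 0.0, 0.66, 0.01, -0.03, -0.03]
```

>>> carry_out([
  [0, 0.2, -0.01, 0.66, 0.01, -0.03, -0.03],
  [0, 0.2, -0.01, 0.66, 0.01, -0.03, -0.03],
  [0, 0.2, -0.01, 0.66, 0.01, -0.03, -0.03],
  [0, 0, 0, 0, 0, 0, 0],
  [0, 0, 0, 0, 0, 0, 0],
])

```text
clock: 8.95
position: [0.5459, 0.2175, 0.0484]
ee_rot: [-0.199, 2.837, 0.031]
force: [0.1, -0.0, -1.2]
width: 0.304
gripper_force: 44.9
```

```bash
python3 - <<'E'
from h import *
state(.0115)
E
```

```text
t 8.95 tcp [0.5459 0.2175 0.0484] nose case mm [506.5 138.1   8.7] tilt 17.07 yaw 8.03 roll 0.06 F [ 0.1 -0.  -1.2] w 0.304 g 44.9
```

>>> carry_out([
  [0, 0.1, 0, -0.03, 0, 0, 0],
  [0, 0.1, 0, -0.03, 0, 0, 0],
  [0, 0.06, 0, -0.02, 0, 0, 0],
  [0, 0.06, 0, -0.02, 0, 0, 0],
  [0, 0, 0, 0, 0, 0, 0],
])

```text
clock: 9.45
position: [0.5371, 0.2177, 0.0486]
ee_rot: [-0.202, 2.836, 0.033]
force: [-0.2, 0.0, -0.3]
width: 0.3
gripper_force: 44.9
```

```bash
python3 - <<'E'
from h import *
state(.0115)
E
```

```text
t 9.45 tcp [0.5371 0.2177 0.0486] nose case mm [497.8 139.4   8.9] tilt 17.12 yaw 8.14 roll 0.1 F [-0.2  0.  -0.3] w 0.3 g 44.9
```

>>> carry_out([
  [0, 0.05, 0, -0.01, 0, 0, 0],
  [0, 0.05, 0, -0.02, 0, 0, 0],
  [0, 0, 0, 0, 0, 0, 0],
])

```text
clock: 9.75
position: [0.5344, 0.217, 0.0482]
ee_rot: [-0.202, 2.837, 0.032]
force: [-0.4, -0.0, -0.9]
width: 0.3
gripper_force: 44.9
```

```bash
python3 - <<'E'
from h import *
state(.0115)
E
```

```text
t 9.75 tcp [0.5344 0.217  0.0482] nose case mm [495.  139.1   8.6] tilt 17.09 yaw 8.13 roll 0.08 F [-0.4  0.  -0.9] w 0.3 g 44.9
```

>>> carry_out([
  [0, 0.05, 0, 0.01, 0, 0, 0],
  [0, 0.05, 0, -0.01, 0, 0, 0],
  [0, 0, 0, 0, 0, 0, 0],
])

```text
clock: 10.05
position: [0.5322, 0.2165, 0.0475]
ee_rot: [-0.202, 2.837, 0.032]
force: [1.5, -1.5, -1.6]
width: 0.3
gripper_force: 44.9
```

```bash
python3 - <<'E'
from h import *
state(.0115)
E
```

```text
t 10.05 tcp [0.5322 0.2165 0.0475] nose case mm [492.8 139.    7.8] tilt 17.1 yaw 8.12 roll 0.08 F [ 1.3 -1.7 -1.6] w 0.3 g 44.9
```

>>> carry_out([
  [0, 0.05, 0, 0, 0, 0, 0],
  [0, 0.05, 0, -0.02, 0, 0, 0],
  [0, 0, 0, 0, 0, 0, 0],
])

```text
clock: 10.35
position: [0.5314, 0.2166, 0.0481]
ee_rot: [-0.201, 2.833, 0.033]
force: [5.8, -1.5, -0.7]
width: 0.304
gripper_force: 44.9
```

```bash
python3 - <<'E'
from h import *
state(.0115)
E
```

```text
t 10.35 tcp [0.5314 0.2166 0.0481] nose case mm [492.2 139.2   8.2] tilt 17.29 yaw 8.09 roll 0.11 F [ 5.6 -2.3 -0.7] w 0.304 g 44.9
```

```bash
python3 - <<'E'
from h import *
plan(*podpose([.4928,.1390,.0070],0,.0115,.0189),10)
E
```

```text
[-0.01, -0.0, 0.1, 0.0, 0.3, -0.0]
[-0.01, -0.0, 0.1, 0.0, 0.3, -0.0]
[-0.02, -0.0, 0.1, 0.0, 0.3, -0.0]
[-0.02, -0.0, 0.09, 0.0, 0.3, -0.0]
[-0.02, -0.0, 0.09, 0.0, 0.3, -0.0]
[-0.02, -0.0, 0.09, 0.0, 0.3, -0.0]
[-0.03, -0.0, 0.09, 0.0, 0.3, -0.0]
[-0.03, -0.0, 0.09, 0.0, 0.3, -0.0]
[-0.03, -0.0, 0.09, 0.0, 0.3, -0.0]
[-0.04, -0.0, 0.09, 0.0, 0.3, -0.0]
```

>>> carry_out([
  [0, -0.01, 0, 0.1, 0, 0.3, 0],
  [0, -0.01, 0, 0.1, 0, 0.3, 0],
  [0, -0.02, 0, 0.1, 0, 0.3, 0],
  [0, -0.02, 0, 0.09, 0, 0.3, 0],
  [0, -0.02, 0, 0.09, 0, 0.3, 0],
  [0, -0.02, 0, 0.09, 0, 0.3, 0],
])

```text
clock: 10.95
position: [0.5373, 0.2173, 0.0348]
ee_rot: [-0.214, 3.013, 0.016]
force: [4.7, -1.3, 2.0]
width: 0.299
gripper_force: 44.9
```

```bash
python3 - <<'E'
from h import *
state(.0115)
E
```

```text
t 10.95 tcp [0.5373 0.2173 0.0348] nose case mm [492.  139.    7.2] tilt 6.93 yaw 8.11 roll 0.11 F [ 4.4 -2.   2. ] w 0.299 g 44.9
```

>>> carry_out([
  [0, -0.03, 0, 0.09, 0, 0.3, 0],
  [0, -0.03, 0, 0.09, 0, 0.3, 0],
  [0, -0.03, 0, 0.09, 0, 0.3, 0],
  [0, -0.04, 0, 0.09, 0, 0.3, 0],
  [0, 0, 0, 0, 0, 0, 0],
])

```text
clock: 11.45
position: [0.5398, 0.2176, 0.0257]
ee_rot: [0.223, -3.131, -0.002]
force: [-2.2, -1.9, 10.9]
width: 0.302
gripper_force: 44.9
```

```bash
python3 - <<'E'
from h import *
state(.0115)
E
```

```text
t 11.45 tcp [0.5398 0.2176 0.0257] nose case mm [491.6 139.    7. ] tilt -0.13 yaw 8.14 roll 0.09 F [-2.5 -1.6 10.9] w 0.302 g 44.9
```

>>> carry_out([
  [0.45, 0, 0, 0, 0, 0, 0],
  [0.45, 0, 0, 0, 0, 0, 0],
  [0.45, 0, 0, -0.5, 0, 0, 0],
  [0.3, 0, 0, -1, 0, 0, 0],
  [0, -0.5, 0, -0.4, 0, 0, 0],
  [0, -0.4, 0, 0, 0, 0, 0],
  [0, 0, 0, 0, 0, 0, 0],
])

```text
clock: 12.15
position: [0.563, 0.2213, 0.0732]
ee_rot: [-0.223, 3.133, 0.003]
force: [-0.9, 0.6, 0.3]
width: 0.149
gripper_force: 0.0
```

```bash
python3 - <<'E'
from h import *
o,v=wrist(); state(.0115); save('w5',v['pixels'][100:300,200:420].repeat(3,0).repeat(3,1))
E
```

```text
t 12.2 tcp [0.5617 0.2209 0.0724] nose case mm [513.8 139.1  53.6] tilt -0.08 yaw 8.14 roll 0.08 F [-0.7  0.2 -0.5] w 0.108 g 0.0
```

View pics/w5.png

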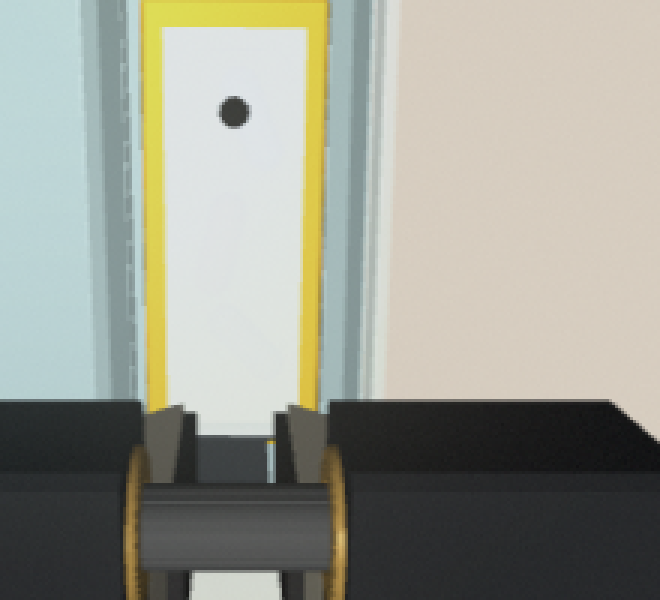

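The crop shows the yellow pod lying square in pocket 1, its lid at crop cols 160–305, with a dark catch behind it. I'll press on the tail half to confirm.

>>> carry_out([
  [0, 0, 0, 0.6, 0, 0, 0],
  [0, 0, 0, 0.5, 0, 0, 0],
  [0, 0, 0, 0.05, 0, 0, 0],
  [0, 0, 0, 0.05, 0, 0, 0],
  [0, 0, 0, 0, 0, 0, 0],
])

```text
clock: 12.7
position: [0.5605, 0.2208, 0.0431]
ee_rot: [0.223, -3.131, -0.003]
force: [-7.6, -2.4, 25.0]
width: 0.004
gripper_force: 12.6
```

```bash
python3 - <<'E'
from h import *
state(.0115)
E
```

```text
t 12.7 tcp [0.5605 0.2208 0.0431] nose case mm [512.6 139.2  24.4] tilt -0.17 yaw 8.14 roll 0.11 F [-7.8 -1.3 25. ] w 0.004 g 12.6
```

Lid top at 43.1 mm under 25 N, which is exactly flat (7 + 36 mm), so pod 1 is home. Next is green.

>>> carry_out([
  [0, 0, 0, -0.6, 0, 0, 0],
  [0.3, 0, 0, -1, 0, 0, 0],
  [0.7, 0, 0, -1, 0, 0, 0],
  [0.7, 0, 0, -0.5, 0, 0, 0],
  [0.7, 0, 0, 0, 0, 0, 0],
], squeeze=40)

```text
clock: 13.2
position: [0.5623, 0.2212, 0.121]
ee_rot: [-0.223, 3.133, 0.004]
force: [-0.5, 0.5, -0.8]
width: 0.304
gripper_force: 0.0
```

```bash
cat >> h.py <<'E'
def over(x,y,z,yawdeg): return Ro.from_euler('z',yawdeg,degrees=True)*Ro.from_euler('y',180,degrees=True),np.array([x,y,z])
E
python3 - <<'E'
from h import *
o,v=wrist();im=v['pixels'].astype(int)
m=((im[...,2]>=im[...,0]-2)&(im.min(2)>190)).astype(np.uint8);
# lid 1 height profile along case x from depth
for x in(520,535,550,565,580):
    w=case2w(np.array([x/1000,.139,.043])); c=v['R']@w+v['t']; u=(v['mtx']@c)[:2]/c[2]; a,b=np.round(u).astype(int)
    print(x,a,b,'depth-expected mm',round(1000*(np.median(v['range_z'][b-1:b+2,a-1:a+2])-c[2]),1))
plan(*over(.4817,-.1661,.125,-6.1),17)
E
```

```text
520 277 125 depth-expected mm 0.4
535 277 146 depth-expected mm 0.7
550 277 166 depth-expected mm 0.5
565 277 185 depth-expected mm -0.1
580 277 204 depth-expected mm 0.9
[0.32, -0.87, -0.01, 0.0, -0.0, 0.15]
[0.3, -0.88, -0.01, 0.0, -0.0, 0.15]
[0.29, -0.88, -0.01, 0.0, -0.0, 0.15]
[0.28, -0.89, -0.01, 0.0, -0.0, 0.15]
[0.26, -0.89, -0.01, 0.0, -0.0, 0.15]
[0.25, -0.9, -0.01, 0.0, -0.0, 0.15]
[0.24, -0.9, -0.01, 0.0, -0.0, 0.15]
[0.22, -0.9, -0.01, 0.0, -0.0, 0.15]
[0.21, -0.91, -0.01, 0.0, -0.0, 0.15]
[0.2, -0.91, -0.01, 0.0, -0.0, 0.15]
[0.18, -0.91, -0.01, 0.0, -0.0, 0.15]
[0.17, -0.91, -0.01, 0.0, -0.0, 0.15]
[0.16, -0.92, -0.01, 0.0, -0.0, 0.15]
[0.14, -0.92, -0.01, 0.0, -0.0, 0.15]
[0.13, -0.92, -0.01, 0.0, -0.0, 0.15]
[0.12, -0.92, -0.01, 0.0, -0.0, 0.15]
[0.1, -0.92, -0.01, 0.0, -0.0, 0.15]
```

The depth profile also shows lid 1 flat and still latched after release. On to pod 2.

>>> carry_out([
  [0.7, 0.32, -0.87, -0.01, 0, 0, 0.15],
  [0.7, 0.3, -0.88, -0.01, 0, 0, 0.15],
  [0.7, 0.29, -0.88, -0.01, 0, 0, 0.15],
  [0.7, 0.28, -0.89, -0.01, 0, 0, 0.15],
  [0.7, 0.26, -0.89, -0.01, 0, 0, 0.15],
  [0.7, 0.25, -0.9, -0.01, 0, 0, 0.15],
  [0.7, 0.24, -0.9, -0.01, 0, 0, 0.15],
  [0.7, 0.22, -0.9, -0.01, 0, 0, 0.15],
])

```text
clock: 14.05
position: [0.5232, 0.0368, 0.1221]
ee_rot: [0.032, -3.14, -0.002]
force: [0.5, -0.9, 0.1]
width: 0.698
gripper_force: 0.0
```

>>> carry_out([
  [0.7, 0.21, -0.91, -0.01, 0, 0, 0.15],
  [0.7, 0.2, -0.91, -0.01, 0, 0, 0.15],
  [0.7, 0.18, -0.91, -0.01, 0, 0, 0.15],
  [0.7, 0.17, -0.91, -0.01, 0, 0, 0.15],
  [0.7, 0.16, -0.92, -0.01, 0, 0, 0.15],
  [0.7, 0.14, -0.92, -0.01, 0, 0, 0.15],
  [0.7, 0.13, -0.92, -0.01, 0, 0, 0.15],
  [0.7, 0.12, -0.92, -0.01, 0, 0, 0.15],
])

```text
clock: 14.85
position: [0.4846, -0.145, 0.124]
ee_rot: [-0.157, -3.136, -0.002]
force: [-0.3, -0.6, 0.7]
width: 0.7
gripper_force: 0.0
```

>>> carry_out([
  [0.7, 0.1, -0.92, -0.01, 0, 0, 0.15],
  [0.7, 0, 0, 0, 0, 0, 0],
  [0.7, 0, 0, 0, 0, 0, 0],
  [0.7, 0, 0, 0, 0, 0, 0],
])

```text
clock: 15.25
position: [0.4807, -0.1653, 0.124]
ee_rot: [-0.176, -3.135, -0.003]
force: [0.2, 0.6, 0.3]
width: 0.704
gripper_force: 0.0
```

```bash
python3 - <<'E'
from h import *
o,v=wrist(); state(); lids(v)
for a,p,px in blobs(mask(v['pixels'],'green',110),300):
        w=ray(v,px,.008)[:,:2]; q=cv2.minAreaRect((w*1000).astype(np.float32)); print(a,p.round(),np.round(q[0],1),np.round(q[1],1),round(q[2],1))
plan(*over(.4817,-.1661,.0185,-6.1),5)
E
```

```text
t 15.3 tcp [ 0.4809 -0.165   0.124 ] nose case mm [ 381.5 -213.   105.2] tilt -0.09 yaw -6.4 roll 0.1 F [-0.7 -0.1 -0.2] w 0.699 g 0.0
lid px [276. 197.] c [ 470.3 -164.9] size [27.9 83.4] yaw -5.7
lid px [515. 193.] c [493.9  24.1] size [63.7 79.2] yaw -83.7
lid px [ 71. 214.] c [ 464.5 -333.9] size [34.4 27.4] yaw 0.6
1721 [277. 167.] [ 464.6 -164. ] [ 40.6 110.5] 83.9
[-0.01, -0.01, 0.84, 0.0, -0.0, -0.01]
[-0.01, -0.01, 0.84, 0.0, -0.0, -0.01]
[-0.01, -0.01, 0.84, 0.0, -0.0, -0.01]
[-0.01, -0.01, 0.84, 0.0, -0.0, -0.01]
[-0.01, -0.01, 0.84, 0.0, -0.0, -0.01]
```

Confirmed at (470.3, -164.9). Descend and grip, then lift.

>>> carry_out([
  [0.7, -0.01, -0.01, 0.84, 0, 0, 0.01],
  [0.7, -0.01, -0.01, 0.84, 0, 0, 0.01],
  [0.7, -0.01, -0.01, 0.84, 0, 0, 0],
  [0.7, -0.01, -0.01, 0.84, 0, 0, 0],
  [0.7, -0.01, -0.01, 0.84, 0, 0, 0],
  [0.5, 0, 0, 0, 0, 0, 0],
], squeeze=45)

```text
clock: 15.9
position: [0.4803, -0.1657, 0.017]
ee_rot: [-0.177, -3.131, -0.004]
force: [0.8, 0.8, 0.9]
width: 0.654
gripper_force: 0.0
```

>>> carry_out([
  [0, 0, 0, 0, 0, 0, 0],
  [0, 0, 0, 0, 0, 0, 0],
  [0, 0, 0, 0, 0, 0, 0],
  [0, 0, 0, 0, 0, 0, 0],
  [0, 0, 0, 0, 0, 0, 0],
  [0, 0, 0, 0, 0, 0, 0],
  [0, 0, 0, 0, 0, 0, 0],
])

```text
clock: 16.6
position: [0.4823, -0.167, 0.0198]
ee_rot: [-0.18, -3.136, -0.002]
force: [-1.6, 1.4, 7.2]
width: 0.305
gripper_force: 45.0
```

```bash
python3 - <<'E'
from h import *
state()
E
```

```text
t 16.6 tcp [ 0.4823 -0.167   0.0198] nose case mm [ 382.8 -215.     0.9] tilt -0.02 yaw -6.56 roll 0.08 F [-1.4  1.6  7.2] w 0.305 g 45.0
```

>>> carry_out([
  [0, 0, 0, -0.8, 0, 0, 0],
  [0, 0, 0, -1, 0, 0, 0],
  [0, 0, 0, -1, 0, 0, 0],
  [0, 0, 0, -1, 0, 0, 0],
  [0, 0, 0, 0, 0, 0, 0],
  [0, 0, 0, 0, 0, 0, 0],
])

```text
clock: 17.2
position: [0.4821, -0.167, 0.1143]
ee_rot: [-0.18, -3.136, -0.002]
force: [-0.4, 0.7, -1.6]
width: 0.298
gripper_force: 45.0
```

```bash
python3 - <<'E'
from h import *
o,v=wrist(); state()
im=v['pixels']; m=mask(im,'green',100,40); c=278
print('green rows at col278:',np.flatnonzero(m[:,c])[[0,-1]],'cols by row',[(r,np.flatnonzero(m[r,200:360])[[0,-1]]+200) for r in (118,125,145,150) if m[r,200:360].any()])
print([(r,im[r,c].tolist()) for r in range(108,164,2)])
plan(*podpose([.506,.0826,.060],17,.0115,.0189),16)
E
```

```text
t 17.25 tcp [ 0.4815 -0.1668  0.1136] nose case mm [ 382.  -214.7   94.8] tilt -0.12 yaw -6.56 roll 0.09 F [-0.5 -0.5 -0.8] w 0.298 g 45.0
green rows at col278: [114 154] cols by row [(118, array([256, 298])), (125, array([256, 298])), (145, array([240, 315])), (150, array([240, 315]))]
[(108, [216, 206, 193]), (110, [216, 207, 193]), (112, [215, 206, 192]), (114, [92, 183, 104]), (116, [91, 183, 104]), (118, [90, 181, 102]), (120, [90, 182, 102]), (122, [91, 183, 104]), (124, [90, 182, 103]), (126, [91, 183, 103]), (128, [90, 182, 102]), (130, [89, 182, 102]), (132, [90, 182, 103]), (134, [88, 181, 102]), (136, [55, 97, 59]), (138, [85, 171, 96]), (140, [88, 182, 101]), (142, [90, 182, 102]), (144, [88, 181, 101]), (146, [88, 181, 101]), (148, [88, 181, 102]), (150, [88, 180, 101]), (152, [90, 134, 98]), (154, [87, 178, 100]), (156, [219, 226, 228]), (158, [221, 228, 230]), (160, [221, 228, 229]), (162, [222, 229, 230])]
[-0.08, 0.84, 0.04, -0.02, -0.19, -0.16]
[-0.1, 0.84, 0.04, -0.02, -0.19, -0.16]
[-0.11, 0.84, 0.04, -0.02, -0.19, -0.16]
[-0.12, 0.83, 0.05, -0.02, -0.19, -0.16]
[-0.13, 0.83, 0.05, -0.02, -0.19, -0.16]
[-0.15, 0.83, 0.06, -0.02, -0.19, -0.16]
[-0.16, 0.83, 0.06, -0.02, -0.19, -0.16]
[-0.17, 0.82, 0.07, -0.02, -0.19, -0.16]
[-0.18, 0.82, 0.07, -0.02, -0.19, -0.16]
[-0.19, 0.82, 0.08, -0.02, -0.19, -0.16]
[-0.21, 0.81, 0.08, -0.02, -0.19, -0.16]
[-0.22, 0.81, 0.09, -0.02, -0.19, -0.16]
[-0.23, 0.81, 0.09, -0.02, -0.19, -0.16]
[-0.24, 0.8, 0.1, -0.02, -0.19, -0.16]
[-0.25, 0.8, 0.11, -0.02, -0.19, -0.16]
[-0.26, 0.79, 0.11, -0.02, -0.19, -0.16]
```

>>> carry_out([
  [0, -0.08, 0.84, 0.04, -0.02, -0.19, -0.16],
  [0, -0.1, 0.84, 0.04, -0.02, -0.19, -0.16],
  [0, -0.11, 0.84, 0.04, -0.02, -0.19, -0.16],
  [0, -0.12, 0.83, 0.05, -0.02, -0.19, -0.16],
  [0, -0.13, 0.83, 0.05, -0.02, -0.19, -0.16],
  [0, -0.15, 0.83, 0.06, -0.02, -0.19, -0.16],
  [0, -0.16, 0.83, 0.06, -0.02, -0.19, -0.16],
  [0, -0.17, 0.82, 0.07, -0.02, -0.19, -0.16],
])

```text
clock: 18.05
position: [0.5169, -0.0015, 0.1053]
ee_rot: [-0.021, 2.992, 0.013]
force: [1.4, 0.6, -1.3]
width: 0.299
gripper_force: 45.0
```

>>> carry_out([
  [0, -0.18, 0.82, 0.07, -0.02, -0.19, -0.16],
  [0, -0.19, 0.82, 0.08, -0.02, -0.19, -0.16],
  [0, -0.21, 0.81, 0.08, -0.02, -0.19, -0.16],
  [0, -0.22, 0.81, 0.09, -0.02, -0.19, -0.16],
  [0, -0.23, 0.81, 0.09, -0.02, -0.19, -0.16],
  [0, -0.24, 0.8, 0.1, -0.02, -0.19, -0.16],
  [0, -0.25, 0.8, 0.11, -0.02, -0.19, -0.16],
  [0, -0.26, 0.79, 0.11, -0.02, -0.19, -0.16],
])

```text
clock: 18.85
position: [0.5529, 0.1627, 0.0978]
ee_rot: [-0.204, 2.833, 0.021]
force: [0.5, -0.1, -2.2]
width: 0.303
gripper_force: 45.0
```

>>> carry_out([
  [0, 0, 0, 0, 0, 0, 0],
  [0, 0, 0, 0, 0, 0, 0],
  [0, 0, 0, 0, 0, 0, 0],
])

```text
clock: 19.15
position: [0.5532, 0.1611, 0.0986]
ee_rot: [-0.201, 2.833, 0.021]
force: [0.7, -0.5, -1.9]
width: 0.299
gripper_force: 45.0
```

```bash
python3 - <<'E'
from h import *
o,v=wrist(); print(grip_gx(v,[113.4,136.3,155.3],h=.0198)); state(.0117,.0198)
plan(*podpose([.506,.0826,.0085],17,.0117,.0198),3)
E
```

```text
[11.7 11.9 12.2]
t 19.2 tcp [0.5535 0.161  0.0989] nose case mm [506.3  80.7  58. ] tilt 17.33 yaw 8.16 roll -0.36 F [ 0.5 -0.6 -1.3] w 0.304 g 45.0
[0.2, 0.03, 0.63, -0.02, 0.02, 0.0]
[0.2, 0.03, 0.63, -0.02, 0.02, 0.0]
[0.2, 0.02, 0.64, -0.02, 0.02, 0.0]
```

>>> carry_out([
  [0, 0.2, 0.03, 0.64, -0.02, 0.02, 0],
  [0, 0.2, 0.03, 0.64, -0.02, 0.01, 0],
  [0, 0.2, 0.03, 0.64, -0.02, 0.01, 0],
  [0, 0, 0, 0, 0, 0, 0],
  [0, 0, 0, 0, 0, 0, 0],
])

```text
clock: 19.7
position: [0.5534, 0.1634, 0.0491]
ee_rot: [-0.203, 2.836, 0.03]
force: [0.5, 0.2, -1.0]
width: 0.297
gripper_force: 45.0
```

```bash
python3 - <<'E'
from h import *
state(.0117,.0198)
E
```

```text
t 19.7 tcp [0.5534 0.1634 0.0491] nose case mm [506.4  83.2   8.5] tilt 17.12 yaw 8.17 roll -0.02 F [ 0.5  0.1 -1. ] w 0.297 g 45.0
```

>>> carry_out([
  [0, 0.1, 0, -0.03, 0, 0, 0],
  [0, 0.1, 0, -0.03, 0, 0, 0],
  [0, 0.06, 0, -0.02, 0, 0, 0],
  [0, 0.06, 0, -0.02, 0, 0, 0],
  [0, 0, 0, 0, 0, 0, 0],
])

```text
clock: 20.2
position: [0.5449, 0.163, 0.0492]
ee_rot: [-0.205, 2.835, 0.031]
force: [-0.0, -0.7, -0.7]
width: 0.301
gripper_force: 45.0
```

```bash
python3 - <<'E'
from h import *
state(.0117,.0198)
E
```

```text
t 20.2 tcp [0.5449 0.163  0.0492] nose case mm [497.9  84.    8.5] tilt 17.15 yaw 8.25 roll 0.0 F [-0.2 -0.7 -0.7] w 0.301 g 45.0
```

>>> carry_out([
  [0, 0.06, -0.03, -0.01, 0, 0, 0],
  [0, 0.06, 0, 0, 0, 0, 0],
  [0, 0.05, 0, -0.01, 0, 0, 0],
  [0, 0.04, 0, -0.01, 0, 0, 0],
  [0, 0, 0, 0, 0, 0, 0],
])

```text
clock: 20.7
position: [0.5402, 0.1617, 0.0483]
ee_rot: [-0.204, 2.835, 0.031]
force: [0.7, 0.2, -1.0]
width: 0.302
gripper_force: 45.0
```

```bash
python3 - <<'E'
from h import *
state(.0117,.0198)
E
```

```text
t 20.7 tcp [0.5402 0.1617 0.0483] nose case mm [493.1  83.4   7.6] tilt 17.18 yaw 8.25 roll 0.01 F [ 0.7  0.1 -1. ] w 0.302 g 45.0
```

>>> carry_out([
  [0, 0.05, 0, -0.01, 0, 0, 0],
  [0, 0.04, 0, -0.01, 0, 0, 0],
  [0, 0, 0, 0, 0, 0, 0],
])

```text
clock: 21.0
position: [0.5395, 0.1617, 0.0489]
ee_rot: [-0.204, 2.832, 0.032]
force: [5.8, 0.5, -1.4]
width: 0.297
gripper_force: 45.0
```

```bash
python3 - <<'E'
from h import *
state(.0117,.0198)
plan(*podpose([.4930,.0830,.0070],0,.0117,.0198),10)
E
```

```text
t 21.0 tcp [0.5395 0.1617 0.0489] nose case mm [492.5  83.5   8. ] tilt 17.36 yaw 8.22 roll 0.03 F [ 5.8 -0.3 -1.4] w 0.297 g 45.0
[-0.01, -0.0, 0.1, 0.0, 0.3, 0.0]
[-0.01, -0.0, 0.1, 0.0, 0.3, 0.0]
[-0.02, -0.0, 0.1, 0.0, 0.3, 0.0]
[-0.02, -0.0, 0.09, 0.0, 0.3, 0.0]
[-0.02, -0.0, 0.09, 0.0, 0.3, 0.0]
[-0.03, -0.0, 0.09, 0.0, 0.3, 0.0]
[-0.03, -0.0, 0.09, 0.0, 0.3, 0.0]
[-0.03, -0.0, 0.09, 0.0, 0.3, 0.0]
[-0.03, -0.0, 0.09, 0.0, 0.3, 0.0]
[-0.04, -0.0, 0.09, 0.0, 0.3, 0.0]
```

>>> carry_out([
  [0, -0.01, 0, 0.1, 0, 0.3, 0],
  [0, -0.01, 0, 0.1, 0, 0.3, 0],
  [0, -0.02, 0, 0.1, 0, 0.3, 0],
  [0, -0.02, 0, 0.09, 0, 0.3, 0],
  [0, -0.02, 0, 0.09, 0, 0.3, 0],
  [0, -0.03, 0, 0.09, 0, 0.3, 0],
])

```text
clock: 21.6
position: [0.5456, 0.1625, 0.0356]
ee_rot: [-0.217, 3.012, 0.014]
force: [4.6, -0.1, 1.8]
width: 0.298
gripper_force: 45.0
```

>>> carry_out([
  [0, -0.03, 0, 0.09, 0, 0.3, 0],
  [0, -0.03, 0, 0.09, 0, 0.3, 0],
  [0, -0.03, 0, 0.09, 0, 0.3, 0],
  [0, -0.04, 0, 0.09, 0, 0.3, 0],
  [0, 0, 0, 0, 0, 0, 0],
])

```text
clock: 22.1
position: [0.5483, 0.1626, 0.0268]
ee_rot: [0.225, -3.133, -0.0]
force: [-1.8, -1.7, 12.9]
width: 0.3
gripper_force: 45.0
```

```bash
python3 - <<'E'
from h import *
state(.0117,.0198)
E
```

```text
t 22.1 tcp [0.5483 0.1626 0.0268] nose case mm [492.1  83.1   7. ] tilt -0.05 yaw 8.21 roll 0.02 F [-2.  -1.5 12.9] w 0.3 g 45.0
```

>>> carry_out([
  [0.38, 0, 0, 0, 0, 0, 0],
  [0.38, 0, 0, 0, 0, 0, 0],
  [0.38, 0, 0, -0.5, 0, 0, 0],
  [0.3, 0, 0, -1, 0, 0, 0],
  [0, -0.5, 0, -0.3, 0, 0, 0],
  [0, -0.4, 0, 0, 0, 0, 0],
  [0, 0, 0, 0, 0, 0, 0],
  [0, 0, 0, 0, 0, 0, 0],
])

```text
clock: 22.9
position: [0.5691, 0.1658, 0.0703]
ee_rot: [0.226, -3.132, 0.001]
force: [-0.9, 0.3, -0.3]
width: 0.021
gripper_force: 0.0
```

```bash
python3 - <<'E'
from h import *
state(.0117,.0198)
E
```

```text
t 22.9 tcp [0.5691 0.1658 0.0703] nose case mm [513.1  83.3  50.7] tilt -0.11 yaw 8.25 roll -0.01 F [-0.8  0.4 -0.3] w 0.021 g 0.0
```

>>> carry_out([
  [0, 0, 0, 0.6, 0, 0, 0],
  [0, 0, 0, 0.45, 0, 0, 0],
  [0, 0, 0, 0.05, 0, 0, 0],
  [0, 0, 0, 0.03, 0, 0, 0],
  [0, 0, 0, 0, 0, 0, 0],
])

```text
clock: 23.4
position: [0.5688, 0.1657, 0.0432]
ee_rot: [0.226, -3.131, -0.0]
force: [-5.9, -1.4, 18.0]
width: 0.004
gripper_force: 8.7
```

```bash
python3 - <<'E'
from h import *
state(.0117,.0198)
E
```

```text
t 23.4 tcp [0.5688 0.1657 0.0432] nose case mm [512.8  83.3  23.6] tilt -0.12 yaw 8.24 roll 0.02 F [-6.1 -0.5 18. ] w 0.004 g 8.7
```

>>> carry_out([
  [0, 0, 0, -0.6, 0, 0, 0],
  [0.3, 0, 0, -1, 0, 0, 0],
  [0.7, 0, 0, -1, 0, 0, 0],
  [0.7, 0, 0, -0.5, 0, 0, 0],
  [0.7, 0, 0, 0, 0, 0, 0],
])

```text
clock: 23.9
position: [0.5707, 0.1662, 0.1217]
ee_rot: [-0.226, 3.131, 0.002]
force: [-0.3, 0.3, -0.9]
width: 0.303
gripper_force: 0.0
```

```bash
python3 - <<'E'
from h import *
o,v=wrist();state()
for x in(520,535,550,565,580):
  r=[]
  for y in(.083,.139):
    w=case2w(np.array([x/1000,y,.043])); c=v['R']@w+v['t']; u=(v['mtx']@c)[:2]/c[2]; a,b=np.round(u).astype(int)
    r.append(round(1000*(np.median(v['range_z'][b-1:b+2,a-1:a+2])-c[2]),1))
  print(x,r)
plan(*over(.5009,-.3340,.125,0.6),21)
E
```

```text
t 23.95 tcp [0.5699 0.1661 0.1204] nose case mm [514.3  83.5 101.5] tilt 0.02 yaw 8.26 roll 0.02 F [ 0.3  0.8 -1.6] w 0.352 g 0.0
520 [np.float64(0.9), np.float64(0.5)]
535 [np.float64(0.4), np.float64(0.5)]
550 [np.float64(0.5), np.float64(0.8)]
565 [np.float64(0.5), np.float64(0.5)]
580 [np.float64(0.5), np.float64(0.2)]
[0.27, -0.92, -0.01, 0.0, 0.0, 0.06]
[0.26, -0.93, -0.01, 0.0, 0.0, 0.06]
[0.26, -0.93, -0.01, 0.0, 0.0, 0.06]
[0.25, -0.93, -0.01, 0.0, 0.0, 0.06]
[0.24, -0.93, -0.01, 0.0, 0.0, 0.06]
[0.24, -0.93, -0.01, 0.0, 0.0, 0.06]
[0.23, -0.93, -0.01, 0.0, 0.0, 0.06]
[0.23, -0.93, -0.01, 0.0, 0.0, 0.06]
[0.22, -0.94, -0.01, 0.0, 0.0, 0.06]
[0.21, -0.94, -0.01, 0.0, 0.0, 0.06]
[0.21, -0.94, -0.01, 0.0, 0.0, 0.06]
[0.2, -0.94, -0.01, 0.0, 0.0, 0.06]
[0.2, -0.94, -0.01, 0.0, 0.0, 0.06]
[0.19, -0.94, -0.01, 0.0, 0.0, 0.06]
[0.18, -0.94, -0.01, 0.0, 0.0, 0.06]
[0.18, -0.95, -0.01, 0.0, 0.0, 0.06]
[0.17, -0.95, -0.01, 0.0, 0.0, 0.06]
[0.17, -0.95, -0.01, 0.0, 0.0, 0.06]
[0.16, -0.95, -0.01, 0.0, 0.0, 0.06]
[0.15, -0.95, -0.01, 0.0, 0.0, 0.06]
[0.15, -0.95, -0.01, 0.0, 0.0, 0.06]
```

Pods 1 and 2 both lie flat. On to red.

>>> carry_out([
  [0.7, 0.27, -0.92, -0.01, 0, 0, 0.06],
  [0.7, 0.26, -0.93, -0.01, 0, 0, 0.06],
  [0.7, 0.26, -0.93, -0.01, 0, 0, 0.06],
  [0.7, 0.25, -0.93, -0.01, 0, 0, 0.06],
  [0.7, 0.24, -0.93, -0.01, 0, 0, 0.06],
  [0.7, 0.24, -0.93, -0.01, 0, 0, 0.06],
  [0.7, 0.23, -0.93, -0.01, 0, 0, 0.06],
  [0.7, 0.23, -0.93, -0.01, 0, 0, 0.06],
])

```text
clock: 24.75
position: [0.5422, -0.0254, 0.1207]
ee_rot: [0.15, -3.135, 0.0]
force: [0.8, 0.3, -0.7]
width: 0.703
gripper_force: 0.0
```

>>> carry_out([
  [0.7, 0.22, -0.94, -0.01, 0, 0, 0.06],
  [0.7, 0.21, -0.94, -0.01, 0, 0, 0.06],
  [0.7, 0.21, -0.94, -0.01, 0, 0, 0.06],
  [0.7, 0.2, -0.94, -0.01, 0, 0, 0.06],
  [0.7, 0.2, -0.94, -0.01, 0, 0, 0.06],
  [0.7, 0.19, -0.94, -0.01, 0, 0, 0.06],
  [0.7, 0.18, -0.94, -0.01, 0, 0, 0.06],
  [0.7, 0.18, -0.95, -0.01, 0, 0, 0.06],
])

```text
clock: 25.55
position: [0.5168, -0.2157, 0.1226]
ee_rot: [0.075, -3.138, -0.001]
force: [0.3, -0.1, -0.4]
width: 0.702
gripper_force: 0.0
```

>>> carry_out([
  [0.7, 0.17, -0.95, -0.01, 0, 0, 0.06],
  [0.7, 0.17, -0.95, -0.01, 0, 0, 0.06],
  [0.7, 0.16, -0.95, -0.01, 0, 0, 0.06],
  [0.7, 0.15, -0.95, -0.01, 0, 0, 0.06],
  [0.7, 0.15, -0.95, -0.01, 0, 0, 0.06],
  [0.7, 0, 0, 0, 0, 0, 0],
  [0.7, 0, 0, 0, 0, 0, 0],
  [0.7, 0, 0, 0, 0, 0, 0],
])

```text
clock: 26.35
position: [0.5021, -0.3332, 0.1244]
ee_rot: [0.03, -3.14, -0.002]
force: [0.1, 0.3, -0.5]
width: 0.701
gripper_force: 0.0
```

```bash
python3 - <<'E'
from h import *
o,v=wrist(); state(); lids(v)
plan(*over(.5009,-.3340,.0185,0.6),5)
E
```

```text
t 26.4 tcp [ 0.5023 -0.3331  0.1247] nose case mm [ 377.1 -391.9  105.9] tilt -0.08 yaw 1.12 roll 0.07 F [0.2 0.6 0.4] w 0.698 g 0.0
lid px [275. 186.] c [ 485.1 -334.5] size [75.6 26.4] yaw 1.1
[0.01, -0.01, 0.85, 0.0, -0.0, 0.02]
[0.01, -0.01, 0.85, 0.0, -0.0, 0.02]
[0.01, -0.01, 0.85, 0.0, -0.0, 0.02]
[0.01, -0.01, 0.85, 0.0, -0.0, 0.02]
[0.01, -0.01, 0.85, 0.0, -0.0, 0.02]
```

>>> carry_out([
  [0.7, 0.01, -0.01, 0.85, 0, 0, 0.01],
  [0.7, 0.01, -0.01, 0.85, 0, 0, 0],
  [0.7, 0.01, -0.01, 0.85, 0, 0, 0],
  [0.7, 0.01, -0.01, 0.85, 0, 0, 0],
  [0.7, 0.01, -0.01, 0.85, 0, 0, 0],
  [0.5, 0, 0, 0, 0, 0, 0],
], squeeze=45)

```text
clock: 27.0
position: [0.4996, -0.3336, 0.0167]
ee_rot: [0.029, -3.137, -0.005]
force: [-0.0, 0.7, -0.3]
width: 0.653
gripper_force: 0.0
```

>>> carry_out([
  [0, 0, 0, 0, 0, 0, 0],
  [0, 0, 0, 0, 0, 0, 0],
  [0, 0, 0, 0, 0, 0, 0],
  [0, 0, 0, 0, 0, 0, 0],
  [0, 0, 0, 0, 0, 0, 0],
  [0, 0, 0, 0, 0, 0, 0],
  [0, 0, 0, 0, 0, 0, 0],
])

```text
clock: 27.7
position: [0.5014, -0.336, 0.0201]
ee_rot: [-0.027, 3.141, -0.0]
force: [-1.1, 1.2, 5.7]
width: 0.3
gripper_force: 45.0
```

```bash
python3 - <<'E'
from h import *
state()
E
```

```text
t 27.7 tcp [ 0.5014 -0.336   0.0201] nose case mm [ 375.9 -394.5    1.2] tilt 0.04 yaw 0.97 roll -0.01 F [-0.9  1.3  5.7] w 0.3 g 45.0
```

>>> carry_out([
  [0, 0, 0, -0.8, 0, 0, 0],
  [0, 0, 0, -1, 0, 0, 0],
  [0, 0, 0, -1, 0, 0, 0],
  [0, 0, 0, -1, 0, 0, 0],
  [0, 0, 0, 0, 0, 0, 0],
  [0, 0, 0, 0, 0, 0, 0],
])

```text
clock: 28.3
position: [0.5011, -0.3359, 0.1145]
ee_rot: [-0.027, 3.141, -0.0]
force: [-0.3, -0.1, -0.8]
width: 0.299
gripper_force: 45.0
```

```bash
python3 - <<'E'
from h import *
o,v=wrist(); state()
im=v['pixels'].astype(int); g=np.abs(np.diff(im[:,270:288].mean(1),axis=0)).sum(1); print('edges',[(i+1,round(g[i])) for i in range(100,170) if g[i]>40])
m=mask(v['pixels'],'red',100,40); print([(r,np.flatnonzero(m[r,200:360])[[0,-1]]+200) for r in (120,128,145) if m[r,200:360].any()])
plan(*podpose([.506,.0268,.064],17,.0115,.0195),20)
E
```

```text
t 28.35 tcp [ 0.5006 -0.3355  0.1137] nose case mm [ 375.1 -393.9   94.9] tilt -0.06 yaw 0.98 roll 0.03 F [-0.5  0.2 -1. ] w 0.298 g 45.0
edges [(112, 112), (113, 108), (135, 128), (136, 59), (151, 82), (152, 105), (153, 108), (154, 90), (155, 310)]
[(120, array([258, 300])), (128, array([258, 300])), (145, array([241, 317]))]
[-0.14, 0.88, 0.02, -0.01, -0.15, -0.06]
[-0.14, 0.88, 0.02, -0.01, -0.15, -0.06]
[-0.15, 0.88, 0.03, -0.01, -0.15, -0.06]
[-0.15, 0.88, 0.03, -0.01, -0.15, -0.06]
[-0.16, 0.88, 0.03, -0.01, -0.15, -0.06]
[-0.16, 0.88, 0.03, -0.01, -0.15, -0.06]
[-0.17, 0.88, 0.04, -0.01, -0.15, -0.06]
[-0.17, 0.88, 0.04, -0.01, -0.15, -0.06]
[-0.18, 0.88, 0.04, -0.01, -0.15, -0.06]
[-0.18, 0.87, 0.05, -0.01, -0.15, -0.06]
[-0.19, 0.87, 0.05, -0.01, -0.15, -0.06]
[-0.19, 0.87, 0.05, -0.01, -0.15, -0.06]
[-0.19, 0.87, 0.06, -0.01, -0.15, -0.06]
[-0.2, 0.87, 0.06, -0.01, -0.15, -0.06]
[-0.2, 0.87, 0.07, -0.01, -0.15, -0.06]
[-0.21, 0.87, 0.07, -0.01, -0.15, -0.06]
[-0.21, 0.87, 0.07, -0.01, -0.15, -0.06]
[-0.22, 0.86, 0.08, -0.01, -0.15, -0.06]
[-0.22, 0.86, 0.08, -0.01, -0.15, -0.06]
[-0.22, 0.86, 0.09, -0.01, -0.15, -0.06]
```

>>> carry_out([
  [0, -0.14, 0.88, 0.02, -0.01, -0.15, -0.06],
  [0, -0.14, 0.88, 0.02, -0.01, -0.15, -0.06],
  [0, -0.15, 0.88, 0.03, -0.01, -0.15, -0.06],
  [0, -0.15, 0.88, 0.03, -0.01, -0.15, -0.06],
  [0, -0.16, 0.88, 0.03, -0.01, -0.15, -0.06],
  [0, -0.16, 0.88, 0.03, -0.01, -0.15, -0.06],
  [0, -0.17, 0.88, 0.04, -0.01, -0.15, -0.06],
  [0, -0.17, 0.88, 0.04, -0.01, -0.15, -0.06],
])

```text
clock: 29.15
position: [0.5246, -0.1577, 0.1091]
ee_rot: [-0.099, 3.022, 0.015]
force: [0.9, -0.7, -1.0]
width: 0.302
gripper_force: 45.0
```

>>> carry_out([
  [0, -0.18, 0.88, 0.04, -0.01, -0.15, -0.06],
  [0, -0.18, 0.87, 0.05, -0.01, -0.15, -0.06],
  [0, -0.19, 0.87, 0.05, -0.01, -0.15, -0.06],
  [0, -0.19, 0.87, 0.05, -0.01, -0.15, -0.06],
  [0, -0.19, 0.87, 0.06, -0.01, -0.15, -0.06],
  [0, -0.2, 0.87, 0.06, -0.01, -0.15, -0.06],
  [0, -0.2, 0.87, 0.07, -0.01, -0.15, -0.06],
  [0, -0.21, 0.87, 0.07, -0.01, -0.15, -0.06],
])

```text
clock: 29.95
position: [0.5492, 0.0191, 0.1057]
ee_rot: [-0.165, 2.899, 0.026]
force: [0.3, 0.1, -1.8]
width: 0.303
gripper_force: 45.0
```

>>> carry_out([
  [0, -0.21, 0.87, 0.07, -0.01, -0.15, -0.06],
  [0, -0.22, 0.86, 0.08, -0.01, -0.15, -0.06],
  [0, -0.22, 0.86, 0.08, -0.01, -0.15, -0.06],
  [0, -0.22, 0.86, 0.09, -0.01, -0.15, -0.06],
  [0, 0, 0, 0, 0, 0, 0],
  [0, 0, 0, 0, 0, 0, 0],
  [0, 0, 0, 0, 0, 0, 0],
])

```text
clock: 30.65
position: [0.562, 0.1057, 0.1045]
ee_rot: [-0.195, 2.837, 0.031]
force: [-0.2, -0.4, -0.6]
width: 0.297
gripper_force: 45.0
```

```bash
python3 - <<'E'
from h import *
o,v=wrist(); print(grip_gx(v,[112.6,135.5,155],h=.0201)); state(.0120,.0201)
plan(*podpose([.506,.0270,.0083],17,.0120,.0201),3)
E
```

```text
[12.1 12.3 12.3]
t 30.7 tcp [0.5622 0.1055 0.1047] nose case mm [506.7  25.1  63.7] tilt 17.13 yaw 7.8 roll 0.08 F [-0.4 -0.4 -1. ] w 0.3 g 45.0
[0.23, 0.03, 0.71, -0.0, 0.01, -0.02]
[0.23, 0.03, 0.71, -0.0, 0.01, -0.02]
[0.22, 0.03, 0.71, -0.0, 0.01, -0.02]
```

>>> carry_out([
  [0, 0.23, 0.03, 0.71, 0, 0.01, -0.02],
  [0, 0.23, 0.03, 0.71, 0, 0.01, -0.02],
  [0, 0.22, 0.03, 0.71, 0, 0.01, -0.02],
  [0, 0, 0, 0, 0, 0, 0],
  [0, 0, 0, 0, 0, 0, 0],
])

```text
clock: 31.2
position: [0.5615, 0.1079, 0.0493]
ee_rot: [-0.202, 2.839, 0.03]
force: [-0.0, 0.1, 0.1]
width: 0.303
gripper_force: 45.0
```

```bash
python3 - <<'E'
from h import *
state(.0121,.0201)
E
```

```text
t 31.2 tcp [0.5615 0.1079 0.0493] nose case mm [506.1  27.2   8.5] tilt 16.96 yaw 8.16 roll -0.01 F [-0.   0.1  0.1] w 0.303 g 45.0
```

>>> carry_out([
  [0, 0.1, 0, -0.03, 0, 0, 0],
  [0, 0.1, 0, -0.03, 0, 0, 0],
  [0, 0.06, 0, -0.02, 0, 0, 0],
  [0, 0.06, 0, -0.02, 0, 0, 0],
  [0, 0, 0, 0, 0, 0, 0],
])

```text
clock: 31.7
position: [0.5533, 0.1077, 0.0497]
ee_rot: [-0.205, 2.837, 0.031]
force: [-0.4, -1.7, 0.0]
width: 0.301
gripper_force: 45.0
```

```bash
python3 - <<'E'
from h import *
state(.0121,.0201)
E
```

```text
t 31.7 tcp [0.5533 0.1077 0.0497] nose case mm [498.1  28.1   8.8] tilt 17.05 yaw 8.24 roll 0.01 F [-0.6 -1.6  0. ] w 0.301 g 45.0
```

>>> carry_out([
  [0, 0.06, -0.03, 0, 0, 0, 0],
  [0, 0.06, 0, 0, 0, 0, 0],
  [0, 0.05, 0, -0.01, 0, 0, 0],
  [0, 0.04, 0, -0.01, 0, 0, 0],
  [0, 0, 0, 0, 0, 0, 0],
])

```text
clock: 32.2
position: [0.5486, 0.1062, 0.0484]
ee_rot: [-0.204, 2.837, 0.031]
force: [1.9, -1.3, -1.4]
width: 0.303
gripper_force: 45.0
```

```bash
python3 - <<'E'
from h import *
state(.0121,.0201)
E
```

```text
t 32.2 tcp [0.5486 0.1062 0.0484] nose case mm [493.1  27.2   7.4] tilt 17.04 yaw 8.24 roll 0.0 F [ 1.7 -1.6 -1.4] w 0.303 g 45.0
```

>>> carry_out([
  [0, 0.05, 0, -0.01, 0, 0, 0],
  [0, 0.04, 0, -0.01, 0, 0, 0],
  [0, 0, 0, 0, 0, 0, 0],
])

```text
clock: 32.5
position: [0.548, 0.1061, 0.049]
ee_rot: [-0.204, 2.834, 0.031]
force: [6.5, -1.7, -0.9]
width: 0.302
gripper_force: 45.0
```

```bash
python3 - <<'E'
from h import *
state(.0121,.0201)
plan(*podpose([.4930,.0270,.0070],0,.0121,.0201),10)
E
```

```text
t 32.5 tcp [0.548  0.1061 0.049 ] nose case mm [492.7  27.3   7.9] tilt 17.23 yaw 8.23 roll 0.0 F [ 6.2 -2.6 -0.9] w 0.302 g 45.0
[-0.01, -0.0, 0.1, 0.0, 0.3, 0.0]
[-0.01, -0.0, 0.09, 0.0, 0.3, 0.0]
[-0.02, -0.0, 0.09, 0.0, 0.3, 0.0]
[-0.02, -0.0, 0.09, 0.0, 0.3, 0.0]
[-0.02, -0.0, 0.09, 0.0, 0.3, 0.0]
[-0.02, -0.0, 0.09, 0.0, 0.3, 0.0]
[-0.03, -0.0, 0.09, 0.0, 0.3, 0.0]
[-0.03, -0.0, 0.09, 0.0, 0.3, 0.0]
[-0.03, -0.0, 0.09, 0.0, 0.3, 0.0]
[-0.04, -0.0, 0.09, 0.0, 0.3, 0.0]
```

It stops at 492.7 mm with 6 N, the same as the others. Tail down, release with a narrow opening, then press.

>>> carry_out([
  [0, -0.01, 0, 0.1, 0, 0.3, 0],
  [0, -0.01, 0, 0.1, 0, 0.3, 0],
  [0, -0.02, 0, 0.1, 0, 0.3, 0],
  [0, -0.02, 0, 0.09, 0, 0.3, 0],
  [0, -0.02, 0, 0.09, 0, 0.3, 0],
  [0, -0.03, 0, 0.09, 0, 0.3, 0],
])

```text
clock: 33.1
position: [0.5541, 0.1069, 0.0357]
ee_rot: [-0.217, 3.014, 0.013]
force: [5.0, -1.7, 1.6]
width: 0.302
gripper_force: 45.0
```

>>> carry_out([
  [0, -0.03, 0, 0.09, 0, 0.3, 0],
  [0, -0.03, 0, 0.09, 0, 0.3, 0],
  [0, -0.03, 0, 0.09, 0, 0.3, 0],
  [0, -0.04, 0, 0.09, 0, 0.3, 0],
  [0, 0, 0, 0, 0, 0, 0],
])

```text
clock: 33.6
position: [0.5566, 0.1072, 0.027]
ee_rot: [0.225, -3.13, 0.0]
force: [-2.1, -1.5, 13.6]
width: 0.3
gripper_force: 45.0
```

```bash
python3 - <<'E'
from h import *
state(.0121,.0201)
E
```

```text
t 33.6 tcp [0.5566 0.1072 0.027 ] nose case mm [492.   27.1   7.1] tilt -0.18 yaw 8.24 roll 0.01 F [-2.3 -1.2 13.6] w 0.3 g 45.0
```

>>> carry_out([
  [0.38, 0, 0, 0, 0, 0, 0],
  [0.38, 0, 0, 0, 0, 0, 0],
  [0.38, 0, 0, -0.5, 0, 0, 0],
  [0.3, 0, 0, -1, 0, 0, 0],
  [0, -0.5, 0, -0.3, 0, 0, 0],
  [0, -0.4, 0, 0, 0, 0, 0],
  [0, 0, 0, 0, 0, 0, 0],
  [0, 0, 0, 0, 0, 0, 0],
])

```text
clock: 34.4
position: [0.5774, 0.1105, 0.0703]
ee_rot: [0.226, -3.129, 0.001]
force: [-0.4, 0.4, -0.6]
width: 0.02
gripper_force: 0.0
```

```bash
python3 - <<'E'
from h import *
state(.0121,.0201)
E
```

```text
t 34.4 tcp [0.5774 0.1105 0.0703] nose case mm [513.   27.4  50.5] tilt -0.26 yaw 8.25 roll -0.0 F [-0.3  0.4 -0.6] w 0.02 g 0.0
```

>>> carry_out([
  [0, 0, 0, 0.6, 0, 0, 0],
  [0, 0, 0, 0.45, 0, 0, 0],
  [0, 0, 0, 0.05, 0, 0, 0],
  [0, 0, 0, 0.03, 0, 0, 0],
  [0, 0, 0, 0, 0, 0, 0],
])

```text
clock: 34.9
position: [0.577, 0.1104, 0.0432]
ee_rot: [0.225, -3.129, -0.001]
force: [-5.6, -1.3, 17.4]
width: 0.006
gripper_force: 8.7
```

>>> carry_out([
  [0, 0, 0, -0.6, 0, 0, 0],
  [0, 0, 0, -1, 0, 0, 0],
  [0, 0, 0, -1, 0, 0, 0],
  [0, 0, 0, -1, 0, 0, 0],
  [0, 0.5, 0, -1, 0, 0, 0],
  [0, 1, 0, 0, 0, 0, 0],
  [0, 1, 0, 0, 0, 0, 0],
  [0, 0, 0, 0, 0, 0, 0],
])

```text
clock: 35.7
position: [0.5127, 0.101, 0.1571]
ee_rot: [0.225, -3.127, 0.0]
force: [0.9, 0.3, -0.5]
width: 0.006
gripper_force: 0.0
```

```bash
python3 - <<'E'
from h import *
o,v=wrist();state()
for x in(520,535,550,565,580,594):
  r=[]
  for y in(-.029,.027,.083,.139):
    w=case2w(np.array([x/1000,y,.043])); c=v['R']@w+v['t']; u=(v['mtx']@c)[:2]/c[2]; a,b=np.round(u).astype(int)
    r.append(float(round(1000*(np.median(v['range_z'][b-1:b+2,a-1:a+2])-c[2]),1)))
  print(x,r)
save('end',v['pixels'])
E
```

```text
t 35.75 tcp [0.5147 0.1014 0.1574] nose case mm [450.3  27.3 138.9] tilt -0.29 yaw 8.26 roll 0.02 F [ 0.3 -0.3  0.6] w 0.006 g 0.0
520 [0.1, 0.7, 0.8, 1.0]
535 [0.5, 0.6, 0.2, 0.4]
550 [-194.5, 0.5, -194.9, 0.8]
565 [-209.5, -139.8, -210.2, -209.8]
580 [-219.1, -210.0, -219.5, -219.5]
594 [-221.2, -215.2, -221.8, -221.6]
```

View pics/end.png

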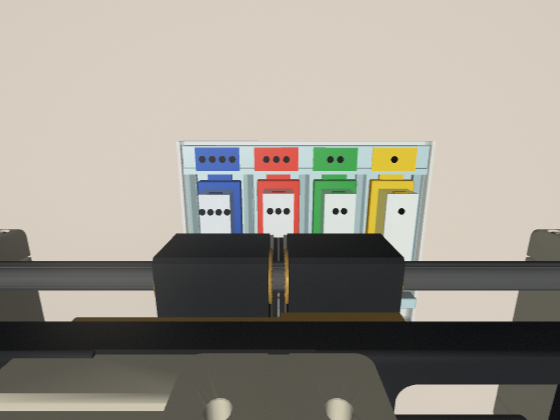

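All four pods sit in order. The red lid at (278,212) is level with its neighbours to within 1 mm, and the arm is clear of everything.

```bash
python3 -c "
from cell import arm
print(arm.sign_off())"
```

```text
the job is handed in; nothing more can be done
None
```

The morning, noon and evening pods are clipped flat into pockets 1, 2 and 3, in that order. I handed the job in with the clock at about 36 s and the arm clear. I never moved near the comb, face brush or thermometer stand, though I took no final picture of them.

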